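# Gauge the two radii of an angle block with radius leaves

### The job

Check both radii of the angle block on the robot's right: seat the hollow leaf that fits round its outer corner and the nosed leaf that fits into its inside corner, each flat on the bench and pressed home so that it touches all along the curve and does not rock, and leave both there. The nosed leaf now lying inside that block is the wrong one (the fitting one lies in the left-hand block); set it down flat on the bench outside and clear of the right-hand block, and leave no other leaf touching that block. Do not shove aside or tip the dropper bottles, the beaker or the tape roll.

Things in the scene. Friction and masses are not known exactly. Their poses are not given: they have to be found in the camera images.
- block_a: fixed aluminium angle block, an L seen from above, 20 mm tall; arms 30 mm wide, 90 mm long outside, at +45 and -45 degrees to its +x. Outer corner (to -x) rounded to radius 30 mm, inside corner (opens to +x) filleted to 10 mm, flats tangent. Origin: on the bench where the outer faces would meet if sharp. One block stands right (y under 0.01 m), one left (y over 0.27 m); which varies
- block_a_outer (a point): centre of the 30 mm arc of block_a's outer corner, at bench height, on the block's x axis at x = +42.4 mm
- block_a_fillet (a point): centre of the 10 mm arc of block_a's inside fillet, at bench height, on the block's x axis at x = +56.6 mm; the inner flats would meet at x = +42.4 mm. At the start nosed_leaf_30, which does not fit, lies loosely there between the arms
- block_b: fixed aluminium angle block, an L seen from above, 20 mm tall; arms 30 mm wide, 90 mm long outside, at +45 and -45 degrees to its +x. Outer corner (to -x) rounded to radius 10 mm, inside corner (opens to +x) filleted to 30 mm, flats tangent. Origin: on the bench where the outer faces would meet if sharp. One block stands right (y under 0.01 m), one left (y over 0.27 m); which varies
- block_b_outer (a point): centre of the 10 mm arc of block_b's outer corner, at bench height, on the block's x axis at x = +14.1 mm
- block_b_fillet (a point): centre of the 30 mm arc of block_b's inside fillet, at bench height, on the block's x axis at x = +84.9 mm; the inner flats would meet at x = +42.4 mm. At the start nosed_leaf_10, which does not fit, lies loosely there between the arms
- hollow_leaf_30: loose steel leaf, 14 mm thick, about 150 g: a V opening to its +x, arms 20 mm wide at +45 and -45 degrees, inside corner hollowed to radius 30 mm, back cut off at x = -10 mm. On it an upright grip post 16 x 16 mm, sides along x and y, top 65 mm above the bench. Origin: underside, on the post's axis. Starts behind the blocks, turned anyhow
- hollow_leaf_30_arc (a point): centre of hollow_leaf_30's hollow 30 mm arc, at its underside, on its x axis at x = +53.4 mm; the tangent flats would meet at x = +11 mm and run 44 mm from there. Seated on an outer corner, it coincides with the block's outer arc centre and leaf x and block x point the same way
- hollow_leaf_10: loose steel leaf, 14 mm thick, about 150 g: a V opening to its +x, arms 20 mm wide at +45 and -45 degrees, inside corner hollowed to radius 10 mm, back cut off at x = -10 mm. On it an upright grip post 16 x 16 mm, sides along x and y, top 65 mm above the bench. Origin: underside, on the post's axis. Starts behind the blocks, turned anyhow
- hollow_leaf_10_arc (a point): centre of hollow_leaf_10's hollow 10 mm arc, at its underside, on its x axis at x = +25.1 mm; the tangent flats would meet at x = +11 mm and run 44 mm from there. Seated on an outer corner, it coincides with the block's outer arc centre and leaf x and block x point the same way
- nosed_leaf_30: loose steel leaf, 14 mm thick, about 120 g: a 44 mm square whose corner toward its -x is rounded to radius 30 mm and whose opposite corner is cut off at x = +14 mm. On it an upright grip post 16 x 16 mm, sides along x and y, top 65 mm above the bench. Origin: underside, on the post's axis. Starts inside block_a, about 12 to 25 mm out from the corner, turned a little
- nosed_leaf_30_arc (a point): centre of nosed_leaf_30's rounded 30 mm arc, at its underside, on its x axis at x = +8.4 mm; the tangent flats would meet at x = -34 mm. Seated in an inside corner, it coincides with the block's fillet arc centre and leaf x and block x point the same way
- nosed_leaf_10: loose steel leaf, 14 mm thick, about 120 g: a 44 mm square whose corner toward its -x is rounded to radius 10 mm and whose opposite corner is cut off at x = +14 mm. On it an upright grip post 16 x 16 mm, sides along x and y, top 65 mm above the bench. Origin: underside, on the post's axis. Starts inside block_b, about 12 to 25 mm out from the corner, turned a little
- nosed_leaf_10_arc (a point): centre of nosed_leaf_10's rounded 10 mm arc, at its underside, on its x axis at x = -19.9 mm; the tangent flats would meet at x = -34 mm. Seated in an inside corner, it coincides with the block's fillet arc centre and leaf x and block x point the same way
- dropper_1: bystander, loose: small white dropper bottle with a yellow cap, 26 mm across, 70 mm tall; origin at the centre of its underside
- dropper_2: bystander, loose: small white dropper bottle with a green cap, 26 mm across, 70 mm tall; origin at the centre of its underside
- beaker: bystander, loose: clear glass beaker with sticks in it, 54 mm across, 70 mm tall; origin at the centre of its underside
- tape_roll: bystander, loose: roll of tape lying flat, 72 mm across, 19 mm tall; origin at the centre of its underside
Not all that is in view belongs to the job. Leave any red look-alike of the block_a alone.

How it is judged:
By the outcome, as a careful person would: the job done as asked, in the order asked, and still so for the second after the job is handed in, with the robot touching nothing.
It also fails if it takes over 72 s, if anything falls off the work surface, if the arm or the gripper's body presses on something with over 40 N, if the wrist force passes 120 N, or if a joint passes its speed limit or range.

### The arm

A 6-joint arm with a two-finger parallel gripper is mounted at the origin on a cart in front of the work surface, level with it; the furniture and walls round the work are solid. World frame = base frame: x ahead of the robot, y to its left, z up, the work surface at z = 0. Lengths are in mm, angles in degrees, forces in N, time in s.
With the tool pointing down it reaches from about 350 to 850 mm from the base axis. Payload 8.1 kg.
Tool frame: the origin (TCP) lies between the finger pads; the fingertips stand 22 mm ahead of it and the grasp point (between the pads) lies 3 mm ahead of it; z points along the fingers, y is the line along which they close (so a half turn about z gives the same grasp; the last joint's range is limited). The gripper opens to 85 mm and grips with 20 to 120 N. Pads are 22 mm wide; open, the fingers measure 114 mm over their backs; the gripper's body (76 mm by 85 mm) begins 54 mm behind the grasp point. The pads swing forward as they close: fully open they stand 13 mm farther back than shut.
Start: joints at [-72.789, 7.471, 85.268, -0, 87.261, -4.893], TCP at [225.8, -555.895, 253.292] pointing down, gripper open.
Joint ranges: [-169.43, 169.43], [-51.17, 129.36], [1.28, 143.12], [-76.62, 256.62], [0, 156.53], [-152.29, 152.29]. Speed limits (degrees/s): [136.94, 136.94, 159.86, 180, 180, 180].

### API

Orientations are given as [roll, pitch, yaw] about the fixed x, y, z axes, in that order (R = Rz(yaw) Ry(pitch) Rx(roll)).
In Python, from bench import r, vision gives the robot as it stands.
- The arm moves only by the tool step_arm, never from a script. Its argument "targets" is a list that holds one entry, the list of rows, each a list of 6 numbers: the shift along the world's x, y, z in mm, then the turn, a rotation vector about the world's x, y, z in rad. In form: [[[x, y, z, rx, ry, rz], ...]]. A call has 1 to 12 rows; each row is the pose to reach, as a shift and turn from the pose commanded when the call began; what a row does not reach only later rows make up. A row lasts 1/12 s, in which the tool goes at most 41.7 mm and 7.16 degrees, less where a joint would pass 70% of its speed; a pose out of reach is approached as far as the arm can. A call with a gripper value outside its range is refused whole. "fingers" is the gripper's target within -1 to 1 (shut at 1, half-way at 0, fully open at -1), set as the call begins (left out, the last holds). The fingers move at their own pace and stop on an object; "newtons" is the grip in N (left out, the last holds). Time passes only in rows, so rows that repeat a pose let the fingers close. It gives the time, the measured TCP pose, the force, the opening and the grip force at its end, in the units of the state.
- r.sense(): the state, without advancing time (a new reading comes with each control period).
- vision.snapshot(name): name is "side" or "top" or "wrist"; returns a dict with "img" (384x512x3 uint8, blue, green, red), "mtx" (3x3 intrinsics, pixels), "D" ([k1, k2, p1, p2, k3] as OpenCV has them; the pictures are not rectified), "eye" and "attitude" of the camera in the world. Camera axes: x right, y up, looking along -z (the intrinsics and any distortion apply to the point x, -y, -z); pixel columns grow to the right and rows downward; lengths in mm; the calibration is good to about 2 mm. A picture is of the moment at which its call begins. There is no depth.
- r.hand_in(): hands the job in; it is judged then, once.
The state is a dict: "time": time; "joint_pos": joint angles; "qd": joint speeds; "joint_efforts": joint torques, N m; "tool_pos": TCP position; "tcp_rot": TCP orientation; "ft_force": force on the tool from outside, world axes, zero at the start; "wrist_torque": the same for the moment, N m; "finger_gap": finger opening in mm; "grip_force": force on a finger pad.
Only numpy, scipy, OpenCV 4.12 (cv2) and the standard library are available. Lean on these libraries where they do the work, as an engineer would, in place of code of your own. Each camera call takes 0.05 s, during which the arm holds its last target. There are 200 camera calls.

## Working session

There is one attempt and no reset: what is moved stays moved. The work goes in short steps, Python scripts to look and compute and a tool call to move; the robot and the scene stay as the last step left them, time stands still between calls to the robot, and variables do not carry over. Pictures are saved under pics/ and viewed, at most 10 in all, crops included, and the job is handed in when it is done.

Besides the shell and the picture viewer there is one more tool, called after "Request:" by a JSON object that holds its "fn" and its "kwargs". step_arm: Moves the arm, as the interface text tells. Its arguments: {"type":"object","properties":{"targets":{"type":"array"},"fingers":{"type":"number"},"newtons":{"type":"number"}},"required":["targets"]}

```bash
mkdir -p pics; ls
cat > h.py <<'E'
import sys
import numpy as np, cv2, json
from bench import r, vision
def snap(n,f):
    s=vision.snapshot(n); cv2.imwrite(f'pics/{f}.png',s['img'])
    json.dump({k:np.array(s[k]).tolist() for k in('mtx','D','eye','attitude')},open(f'pics/{f}.json','w')); return s
E
python3 - <<'E'
from h import *
for n in('top','side'):
    s=snap(n,n+'0'); print(n,s['mtx'],s['D'],s['eye'],s['attitude'])
print(r.sense())
E
```

```text
pics
top [[475.17337191   0.         249.64135112]
 [  0.         475.17337191 191.49016257]
 [  0.           0.           1.        ]] [-0.01153459  0.          0.          0.          0.        ] [ 395.71567675  110.96969025 1240.26651851] [  8.07718183   0.51312012 -88.49160782]
side [[415.92730054   0.         256.81639667]
 [  0.         415.92730054 192.01982139]
 [  0.           0.           1.        ]] [-0.00871174  0.          0.          0.          0.        ] [-109.36035087  431.38631982  710.20538372] [ 4.75004968e+01  1.04972752e-01 -1.16106519e+02]
{'time': 0.1, 'joint_pos': array([-7.27875832e+01,  7.51187247e+00,  8.53227716e+01, -2.86706199e-03,
        8.72613240e+01, -4.89315573e+00]), 'qd': array([ 0.13468021, -0.11707767, -0.11011349,  0.07071838,  0.06446031,
       -0.01426402]), 'joint_efforts': array([ 1.56192738e-03, -5.70953679e+01, -5.01941550e+01, -1.06516322e-04,
        8.19655659e-03, -5.39613939e-05]), 'tool_pos': array([ 225.65706278, -555.45660478,  252.34048851]), 'tcp_rot': array([-1.79904138e+02, -5.33274779e-03,  2.21057074e+01]), 'ft_force': array([-0.62301027, -0.24848251,  0.22868279]), 'wrist_torque': array([ 0.03108264, -0.00480843,  0.05056982]), 'grip_force': 0.0, 'finger_gap': 85.48888160076984}
```

Run:
```python
import cv2
a=cv2.imread('pics/top0.png');cv2.imwrite('pics/top0b.png',cv2.resize(a,(800,600),interpolation=cv2.INTER_CUBIC))
```

```text
(no output)
```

View pics/top0b.png

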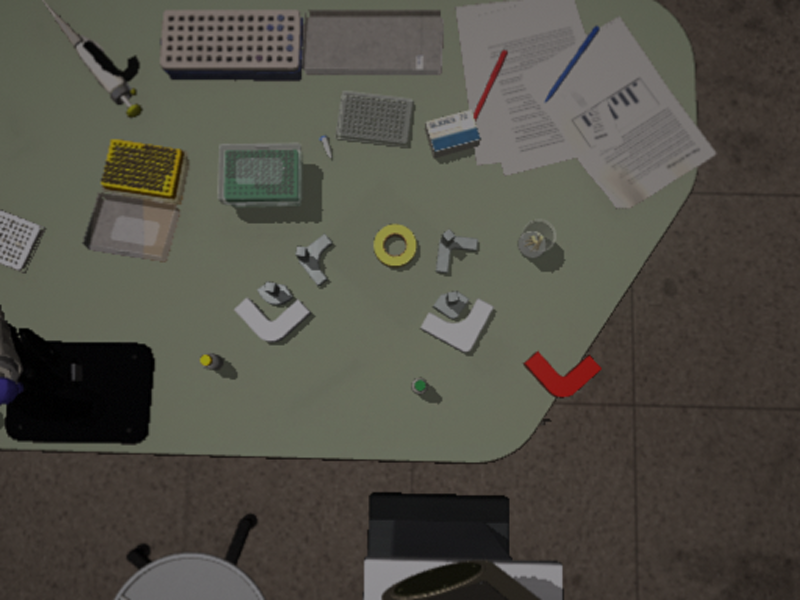

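Candidates in the 800×600 view: the blocks are at (272,320) on the left and (460,325) on the right; the red look-alike at (562,373) is to be left alone. The nosed leaves are at (274,292) and (453,303), and the hollow leaves at (313,260) and (455,250). The droppers are at (210,361) and (420,385), the tape at (395,245) and the beaker at (537,240). Next is a close crop.

```bash
cat >> h.py <<'E'
from scipy.spatial.transform import Rotation as R
def cam(s):
    Rm=R.from_euler('xyz',s['attitude'],degrees=True).as_matrix()@np.diag([1,-1,-1.])  # cv cam->world
    return Rm,np.array(s['eye']),np.array(s['mtx']),np.array(s['D'])
def proj(s,P):
    Rm,e,K,D=cam(s); P=np.atleast_2d(P).astype(float)
    rv=cv2.Rodrigues(Rm.T)[0]
    return cv2.projectPoints(P,rv,-Rm.T@e,K,D)[0][:,0]
def unproj(s,uv,z):
    Rm,e,K,D=cam(s)
    n=cv2.undistortPoints(np.array(uv,float).reshape(-1,1,2),K,D)[:,0]
    d=np.c_[n,np.ones(len(n))]@Rm.T
    return e+d*((z-e[2])/d[:,2])[:,None]
def load(f):
    s=json.load(open(f'pics/{f}.json')); s['img']=cv2.imread(f'pics/{f}.png'); return s
def bev(s,z,x0,x1,y0,y1,sc):
    # rectified view of plane z: up=+x, left=+y, sc px/mm
    H=int((x1-x0)*sc);W=int((y1-y0)*sc)
    v,u=np.mgrid[:H,:W]; P=np.c_[(x1-v/sc).ravel(),(y1-u/sc).ravel(),np.full(H*W,z)]
    m=proj(s,P).reshape(H,W,2).astype(np.float32)
    return cv2.remap(s['img'],m[...,0],m[...,1],cv2.INTER_CUBIC)
E
python3 - <<'E'
from h import *
s=load('top0')
k=512/800
for n,u,v,z in [('blkL',272,340,20),('blkR',468,351,20),('nL',272,287,65),('nR',453,297,65),('hL',302,252,65),('hR',448,237,65),('d1',208,360,70),('d2',420,384,70),('tape',395,245,19),('beak',537,240,60)]:
    print(n,unproj(s,[[u*k,v*k]],z).round(0))
cv2.imwrite('pics/bev0.png',bev(s,14,380,680,-130,320,1.75))
E
```

```text
blkL [[496. 319.  20.]]
blkR [[486.  -4.  20.]]
nL [[577. 316.  65.]]
nR [[568.  25.  65.]]
hL [[636. 270.  65.]]
hR [[666.  35.  65.]]
d1 [[457. 411.  70.]]
d2 [[429.  75.  70.]]
tape [[661. 121.  19.]]
beak [[ 666. -110.   60.]]
```

View pics/bev0.png

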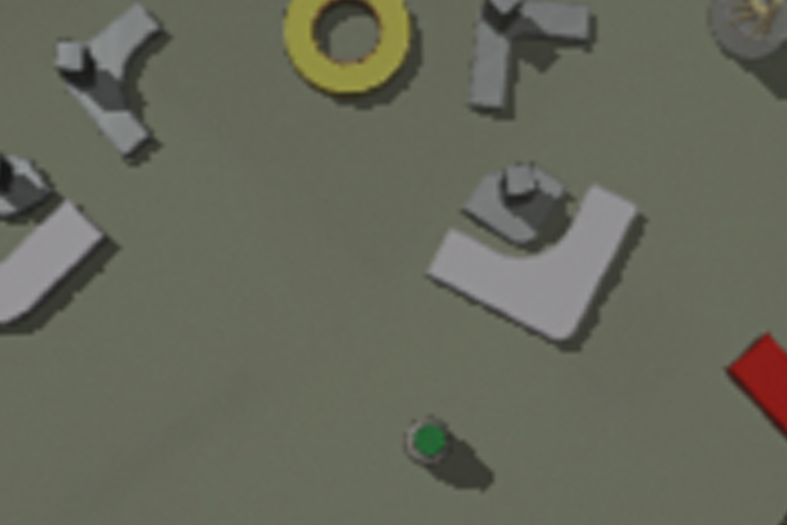

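The right block has a sharp outer corner (560,335) and a wide inside fillet, so it is block_b. It needs hollow_leaf_10 (sharp inside corner, at (505,40), right) and nosed_leaf_30 (in the left block). The leaf at (100,80) is hollow_leaf_30. I'll move above and look from close by.

Request:
{"fn": "step_arm", "kwargs": {"targets": [[[160, 280, 60, 0, 0, 0], [160, 280, 60, 0, 0, 0], [160, 280, 60, 0, 0, 0], [160, 280, 60, 0, 0, 0], [160, 280, 60, 0, 0, 0], [160, 280, 60, 0, 0, 0], [160, 280, 60, 0, 0, 0], [320, 560, 80, 0, 0, 0], [320, 560, 80, 0, 0, 0], [320, 560, 80, 0, 0, 0], [320, 560, 80, 0, 0, 0], [320, 560, 80, 0, 0, 0]]]}}

```text
time: 1.1
tool_pos: [471.5, -124.5, 322.1]
tcp_rot: [-180.0, 0.0, 22.1]
ft_force: [0.9, -0.5, 0.2]
finger_gap: 85.3
grip_force: 0.0
```

Request:
{"fn": "step_arm", "kwargs": {"targets": [[[20, 20, 20, 0, 0, 0], [20, 20, 20, 0, 0, 0], [20, 20, 20, 0, 0, 0], [20, 20, 20, 0, 0, 0], [20, 20, 20, 0, 0, 0], [20, 20, 20, 0, 0, 0]]]}}

```text
time: 1.6
tool_pos: [490.3, -107.5, 341.2]
tcp_rot: [-180.0, 0.1, 22.0]
ft_force: [0.3, 0.4, -0.7]
finger_gap: 85.4
grip_force: 0.0
```

```bash
cat >> h.py <<'E'
def arc(c,rad,a0,a1): 
    a=np.radians(np.linspace(a0,a1,9)); return [(c+rad*np.cos(t),rad*np.sin(t)) for t in a]
q=np.sqrt(.5)
def mirror(p): return p+[(x,-y) for x,y in p[::-1]]   # upper half outline from axis
def block(Ro,Ri):
    up=arc(Ro/q,Ro,180,135)+[(90*q,90*q),(120*q,60*q)]+arc(30/q+Ri/q,Ri,135,180)
    return up
def hollow(Rh):
    v=11-20/q
    up=[(-10,0),(-10,-10-v),(11+44*q-20*q,44*q+20*q),(11+44*q,44*q)]+arc(11+Rh/q,Rh,135,180)
    return up
def nosed(Rn):
    up=arc(-34+Rn/q,Rn,180,135)+[(-34+44*q,44*q),(14,-34+44/q-14),(14,0)]
    return up
POST=[(8,8),(8,-8),(-8,-8),(-8,8)]
def outline(kind):
    nm,rr=kind.split('_')
    if nm=='block': return [(20,mirror(block(*{'a':(30,10),'b':(10,30)}[rr])))]
    f=hollow if nm=='hollow' else nosed
    return [(14,mirror(f(float(rr)))),(65,POST)]
def sample(poly,step=1.0):
    p=np.array(poly);o=[];n=[]
    for a,b in zip(p,np.roll(p,-1,0)):
        L=np.hypot(*(b-a))
        if L<1e-6: continue
        k=max(1,int(L/step)); t=(np.arange(k)+.5)/k
        o.append(a+(b-a)*t[:,None]); n.append(np.repeat([[(b-a)[1]/L,-(b-a)[0]/L]],k,0))
    return np.vstack(o),np.vstack(n)
def P3(kind,pose,off=0.):
    x,y,th=pose; c,s=np.cos(np.radians(th)),np.sin(np.radians(th)); M=np.array([[c,s],[-s,c]])
    out=[]
    for z,poly in outline(kind):
        o,n=sample(poly); g=(o+n*off)@M+[x,y]; out.append(np.c_[g,np.full(len(g),z)])
    return np.vstack(out)
from scipy.optimize import differential_evolution
def fit(kind,init,views,rng=(12,12,15),d=1.2):
    G=[cv2.GaussianBlur(cv2.cvtColor(s['img'],cv2.COLOR_BGR2GRAY).astype(np.float32),(0,0),0.7) for s in views]
    def val(s,g,P):
        m=proj(s,P).astype(np.float32); return cv2.remap(g,m[:,0],m[:,1],cv2.INTER_LINEAR,borderMode=cv2.BORDER_REPLICATE)[:,0] if len(m)<32000 else 0
    def cost(p):
        A,B=P3(kind,p,d),P3(kind,p,-d); c=0
        for s,g in zip(views,G):
            c-=np.mean(np.minimum(np.abs(val(s,g,A)-val(s,g,B)),40))
        return c
    b=[(i-w,i+w) for i,w in zip(init,rng)]
    o=differential_evolution(cost,b,popsize=12,maxiter=45,seed=1,tol=1e-6)
    return o.x,o.fun
def overlay(s,img,items):
    for k,p,c in items:
        for u,v in proj(s,P3(k,p)): 
            if 0<=u<512 and 0<=v<384: img[int(round(v)),int(round(u))]=c
    return img
E
python3 - <<'E'
from h import *
s=snap('wrist','w1'); t=load('top0'); print(r.sense()['tool_pos'],r.sense()['tcp_rot'],s['eye'],s['attitude'])
init={'block_b':(486,-4,25),'hollow_10':(666,35,-135),'nosed_30':(577,316,0),'nosed_10':(568,25,20),'block_a':(496,319,0),'hollow_30':(636,270,-60)}
for k,i in init.items():
    x,f=fit(k,i,[t],rng=(15,15,40),d=2.); print(k,x.round(1),round(f,1))
E
```

```text
[ 490.41275457 -107.48021115  341.39424482] [-1.79963270e+02  5.61038730e-02  2.19965831e+01] [550.29566455 -81.66961278 462.45199995] [-15.18563809   0.13594371 -68.03382659]
block_b [482.2  -3.6  17.6] -32.6
hollow_10 [ 671.3   35.3 -140.8] -16.9
nosed_30 [572.3 311.4 -10.8] -23.0
nosed_10 [557.1  22.9  -0.9] -19.0
block_a [481.4 324.7  -1. ] -31.8
hollow_30 [637.6 273.6 -95.6] -20.8
```

View pics/w1.png

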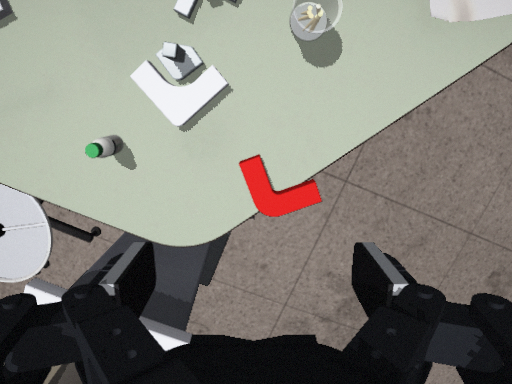

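The wrist view shows block_b at (180,95), nosed_10 inside it at (180,60), the hollow leaf at the top edge (190,5) and the red look-alike at (275,190). I'll centre the view on them.

Request:
{"fn": "step_arm", "kwargs": {"targets": [[[20, 110, -60, 0, 0, 0], [20, 110, -60, 0, 0, 0], [20, 110, -60, 0, 0, 0], [20, 110, -60, 0, 0, 0], [20, 110, -60, 0, 0, 0], [20, 110, -60, 0, 0, 0]]]}}

```text
time: 2.15
tool_pos: [510.9, 2.8, 282.1]
tcp_rot: [180.0, 0.0, 22.1]
ft_force: [-0.6, -0.2, -0.9]
finger_gap: 85.3
grip_force: 0.0
```

Run:
```python
from h import *
s=snap('wrist','w2'); t=load('top0'); print(r.sense()['tool_pos'])
init={'block_b':(482,-4,20),'hollow_10':(669,35,-138),'nosed_10':(560,24,10)}
it=[]
for k,i in init.items():
    a,fa=fit(k,i,[s],rng=(12,12,25),d=1.); b,f=fit(k,a,[s,t],rng=(6,6,6),d=1.2); print(k,a.round(1),round(fa,1),b.round(1),round(f,1)); it.append((k,a,(0,0,255)))
cv2.imwrite('pics/w2o.png',cv2.resize(overlay(s,s['img'].copy(),it),(800,600),interpolation=cv2.INTER_CUBIC))
```

```text
[511.25169708   2.27732559 282.76365361]
block_b [4.812e+02 4.000e-01 1.710e+01] -36.8 [481.1  -0.6  17.4] -54.4
hollow_10 [ 669.7   37.9 -141.4] -26.3 [ 670.    37.7 -140.8] -35.7
nosed_10 [555.   24.3  11.5] -17.1 [555.3  24.2  11.9] -29.7
```

View pics/w2o.png

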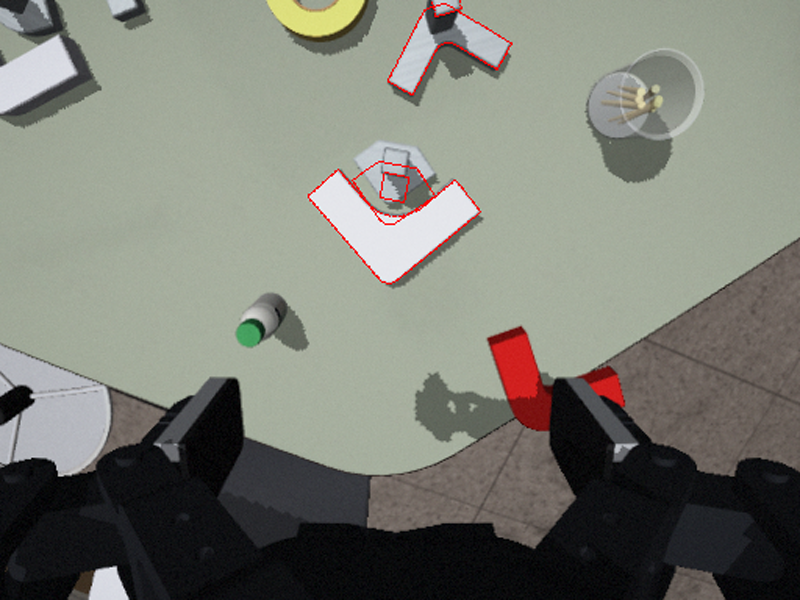

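Block_b fits at (481, 0, 17.3°) and hollow_10 at (670, 37.8, −141°). nosed_10 was misfit: its real post is at about (395,160) in this view. I'll refit it while going to grip hollow_10 with tool yaw 39.

Request:
{"fn": "step_arm", "kwargs": {"targets": [[[159, 35, -60, 0, 0, 0.3], [159, 35, -60, 0, 0, 0.3], [159, 35, -60, 0, 0, 0.3], [159, 35, -60, 0, 0, 0.3], [159, 35, -100, 0, 0, 0.3], [159, 35, -140, 0, 0, 0.3], [159, 35, -160, 0, 0, 0.3], [159, 35, -160, 0, 0, 0.3]]], "fingers": 0, "newtons": 60}}

```text
time: 2.87
tool_pos: [666.5, 36.4, 115.1]
tcp_rot: [-179.6, 0.5, 39.2]
ft_force: [-0.7, 0.2, -1.1]
finger_gap: 42.6
grip_force: 0.0
```

Run:
```python
from h import *
w=load('w2'); t=load('top0'); st=r.sense(); print(st['tool_pos'],st['tcp_rot'],st['joint_pos'].round(0))
a,f=fit('nosed_10',(573,27,12),[w,t],rng=(10,10,25)); print(a,f)
a,f=fit('hollow_10',(670,37.8,-141),[w],rng=(4,4,4),d=.8); print(a,f)
a,f=fit('block_b',(481.2,0,17.3),[w],rng=(4,4,4),d=.8); print(a,f)
a,f=fit('block_a',(481,325,0),[w,t],rng=(10,10,25)); print(a,f)
```

```text
[666.54905837  36.40207346 115.12328054] [-179.62556793    0.47206334   39.16381105] [-1. 24. 81. -0. 76. 50.]
[568.28477407  30.5564577   12.72304483] -27.92841911315918
[ 669.80000986   37.78079384 -141.65350958] -24.057966232299805
[4.81211134e+02 3.08960743e-01 1.72601316e+01] -34.223636627197266
[481.99823461 326.3133035   -1.02488427] -46.350181579589844
```

Request:
{"fn": "step_arm", "kwargs": {"targets": [[[1, 0, -30, 0, 0, 0], [1, 0, -60, 0, 0, 0], [1, 0, -70, 0, 0, 0], [1, 0, -70, 0, 0, 0], [1, 0, -70, 0, 0, 0], [1, 0, -70, 0, 0, 0]]]}}

```text
time: 3.37
tool_pos: [673.2, 38.0, 55.5]
tcp_rot: [179.8, -0.2, 39.3]
ft_force: [0.1, -0.2, -0.3]
finger_gap: 42.8
grip_force: 0.0
```

Request:
{"fn": "step_arm", "kwargs": {"targets": [[[-2.5, 0, -7, 0, 0, -0.015], [-2.5, 0, -7, 0, 0, -0.015], [-2.5, 0, -7, 0, 0, -0.015], [-2.5, 0, -7, 0, 0, -0.015]]]}}

```text
time: 3.7
tool_pos: [668.8, 38.5, 45.6]
tcp_rot: [180.0, -0.0, 38.4]
ft_force: [-0.2, 0.5, -0.0]
finger_gap: 42.5
grip_force: 0.0
```

Request:
{"fn": "step_arm", "kwargs": {"targets": [[[0, 0, 0, 0, 0, 0], [0, 0, 0, 0, 0, 0], [0, 0, 0, 0, 0, 0], [0, 0, 0, 0, 0, 0], [0, 0, 0, 0, 0, 0], [0, 0, 0, 0, 0, 0]]], "fingers": 1, "newtons": 60}}

```text
time: 4.2
tool_pos: [669.1, 38.5, 45.6]
tcp_rot: [180.0, -0.0, 38.4]
ft_force: [1.7, 0.0, 2.7]
finger_gap: 15.1
grip_force: 58.8
```

Run:
```python
from h import *
st=r.sense(); print(st)
t=snap('top','t3')
```

```text
{'time': 4.2, 'joint_pos': array([-1.09139904e+00,  2.79945447e+01,  8.29857907e+01,  2.14495550e-03,
        6.89682995e+01,  5.04719408e+01]), 'qd': array([ 0.06035183, -0.05886113, -0.0304982 ,  0.0312628 ,  0.01459805,
       -0.02009136]), 'joint_efforts': array([ 1.41904880e-01, -6.74544168e+01, -4.30932069e+01,  5.12273074e-02,
        2.17308397e-01,  9.77151620e-03]), 'tool_pos': array([669.06818376,  38.47497924,  45.55297047]), 'tcp_rot': array([ 1.79968853e+02, -4.08931603e-02,  3.84359024e+01]), 'ft_force': array([1.68274817, 0.02725349, 2.67829186]), 'wrist_torque': array([ 0.0027426 , -0.10439787, -0.01378637]), 'grip_force': 58.81516993045807, 'finger_gap': 15.069914759040758}
```

Request:
{"fn": "step_arm", "kwargs": {"targets": [[[0, 0, 35, 0, 0, 0], [0, 0, 70, 0, 0, 0], [0, 0, 95, 0, 0, 0.1], [-30, -5, 95, 0, 0, 0.22], [-60, -12, 95, 0, 0, 0.34], [-90, -20, 95, 0, 0, 0.46], [-120, -26, 95, 0, 0, 0.58], [-150, -33, 95, 0, 0, 0.7], [-180, -40, 95, 0, 0, 0.82], [-200, -43, 95, 0, 0, 0.94], [-211, -45.5, 95, 0, 0, 1.06], [-211, -45.5, 95, 0, 0, 1.18]]]}}

```text
time: 5.25
tool_pos: [454.7, -7.2, 139.0]
tcp_rot: [-179.8, -0.1, 106.4]
ft_force: [-0.1, 0.9, -1.1]
finger_gap: 15.2
grip_force: 58.8
```

Request:
{"fn": "step_arm", "kwargs": {"targets": [[[0, 0, 0, 0, 0, 0.12], [0, 0, 0, 0, 0, 0.24], [0, 0, 0, 0, 0, 0.36], [0, 0, 0, 0, 0, 0.48], [0, 0, 0, 0, 0, 0.6], [0, 0, 0, 0, 0, 0.72], [0, 0, 0, 0, 0, 0.84], [0, 0, 0, 0, 0, 0.96], [0, 0, 0, 0, 0, 1.08], [0, 0, 0, 0, 0, 1.2], [0, 0, 0, 0, 0, 1.32], [0, 0, 0, 0, 0, 1.44]]]}}

```text
time: 6.25
tool_pos: [457.0, -6.9, 139.4]
tcp_rot: [180.0, -0.1, -171.1]
ft_force: [0.3, 0.4, -1.1]
finger_gap: 15.2
grip_force: 58.9
```

Request:
{"fn": "step_arm", "kwargs": {"targets": [[[0, 0, 0, 0, 0, 0.12], [0, 0, 0, 0, 0, 0.153], [0, 0, 0, 0, 0, 0.153], [0, 0, 0, 0, 0, 0.153], [0, 0, 0, 0, 0, 0.153]]]}}

```text
time: 6.67
tool_pos: [457.3, -7.0, 139.8]
tcp_rot: [180.0, -0.0, -162.8]
ft_force: [-1.0, -0.2, -1.2]
finger_gap: 15.7
grip_force: 58.9
```

Run:
```python
from h import *
t=snap('top','t4');st=r.sense();print(st)
```

```text
{'time': 6.7167, 'joint_pos': array([-7.30196269e+00, -1.02035991e+01,  1.14761485e+02, -8.30116885e-04,
        7.54732363e+01, -1.14540406e+02]), 'qd': array([-0.02212248, -0.05747733, -0.06821262,  0.03511714,  0.01682985,
       -0.27366533]), 'joint_efforts': array([ 4.34456786e-03, -3.87076664e+01, -4.80859959e+01,  6.82585392e-03,
       -2.82258843e-03,  1.48666464e-02]), 'tool_pos': array([457.39823864,  -6.99621601, 139.83874487]), 'tcp_rot': array([ 1.79987805e+02, -2.86447866e-02, -1.62761345e+02]), 'ft_force': array([ 0.04985429, -0.28762748, -1.70954698]), 'wrist_torque': array([-0.0355668,  0.0345459, -0.0161202]), 'grip_force': 58.9426052570343, 'finger_gap': 15.16951423510253}
```

Request:
{"fn": "step_arm", "kwargs": {"targets": [[[0, 0, -30, 0, 0, 0], [0, 0, -60, 0, 0, 0], [0, 0, -80, 0, 0, 0], [0, 0, -90, 0, 0, 0], [0, 0, -93, 0, 0, 0], [0, 0, -93, 0, 0, 0], [0, 0, -93, 0, 0, 0]]]}}

```text
time: 7.3
tool_pos: [458.3, -7.1, 47.8]
tcp_rot: [-180.0, 0.1, -162.7]
ft_force: [1.0, -0.7, -1.1]
finger_gap: 15.0
grip_force: 58.9
```

Run:
```python
from h import *
s=snap('wrist','w5'); t=snap('top','t5');sd=snap('side','s5');print(r.sense()['tool_pos'])
for k,i in (('hollow_10',(457.5,-7,17)),('block_b',(481,0,17))):
    for v in ([t],[sd],[t,sd]):
        a,f=fit(k,i,v,rng=(6,6,5),d=1.2); print(k,a.round(2),f)
cv2.imwrite('pics/s5c.png',cv2.resize(s['img'],(600,450)))
```

```text
[458.55503123  -7.16852417  48.13114543]
hollow_10 [452.27  -1.01  21.93] -4.823475360870361
hollow_10 [451.87 -12.66  12.09] -13.407477378845215
hollow_10 [462.81  -1.    20.27] -15.349841117858887
block_b [482.03  -2.03  16.79] -10.954191207885742
block_b [480.28  -0.93  17.12] -17.11335563659668
block_b [481.53  -1.45  16.78] -26.91335105895996
```

View pics/s5.png

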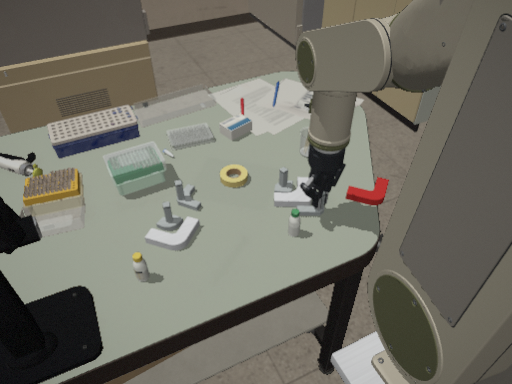

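The side view shows the leaf held at the right block's outer corner (320,195), clear of the green-capped dropper (295,222). I'll lower it and push along the block axis, watching the force.

Request:
{"fn": "step_arm", "kwargs": {"targets": [[[0, 0, -2, 0, 0, 0], [0, 0, -2, 0, 0, 0], [3, 0.9, -2, 0, 0, 0], [5.7, 1.8, -2, 0, 0, 0], [8, 2.5, -2, 0, 0, 0], [8, 2.5, -2, 0, 0, 0]]]}}

```text
time: 7.95
tool_pos: [466.4, -4.5, 45.5]
tcp_rot: [-180.0, 0.0, -162.7]
ft_force: [-0.6, -0.2, 3.0]
finger_gap: 15.5
grip_force: 59.7
```

Request:
{"fn": "step_arm", "kwargs": {"targets": [[[1, 0.3, 0, 0, 0, 0], [2, 0.6, 0, 0, 0, 0], [2, 0.6, 0, 0, 0, 0]]]}}

```text
time: 8.2
tool_pos: [467.7, -4.1, 45.5]
tcp_rot: [-180.0, -0.0, -162.7]
ft_force: [-3.1, -0.9, 7.0]
finger_gap: 15.0
grip_force: 60.0
```

Request:
{"fn": "step_arm", "kwargs": {"targets": [[[1, 0.3, 0, 0, 0, 0], [1, 0.3, 0, 0, 0, 0], [1, 0.3, 0, 0, 0, 0]]]}}

```text
time: 8.45
tool_pos: [468.7, -3.8, 45.5]
tcp_rot: [-180.0, -0.0, -162.7]
ft_force: [-3.7, -3.0, 8.4]
finger_gap: 15.2
grip_force: 60.1
```

Request:
{"fn": "step_arm", "kwargs": {"targets": [[[1, 0.3, 0, 0, 0, 0], [1, 0.3, 0, 0, 0, 0], [1, 0.3, 0, 0, 0, 0]]]}}

```text
time: 8.7
tool_pos: [469.3, -3.6, 45.5]
tcp_rot: [-180.0, -0.1, -162.7]
ft_force: [-7.2, -2.1, 9.9]
finger_gap: 15.4
grip_force: 60.5
```

Request:
{"fn": "step_arm", "kwargs": {"targets": [[[1, 0.3, 0, 0, 0, 0], [1, 0.3, 0, 0, 0, 0], [1, 0.3, 0, 0, 0, 0]]]}}

```text
time: 8.95
tool_pos: [469.5, -3.5, 45.5]
tcp_rot: [180.0, -0.2, -162.7]
ft_force: [-13.3, -3.3, 16.8]
finger_gap: 15.3
grip_force: 61.3
```

Firm contact: the reaction is along the block axis. I'll release, lift off and look.

Request:
{"fn": "step_arm", "kwargs": {"targets": [[[0, 0, 0, 0, 0, 0], [0, 0, 0, 0, 0, 0], [0, 0, 0, 0, 0, 0], [-1, -0.3, 0, 0, 0, 0]]], "fingers": 0.2}}

```text
time: 9.28
tool_pos: [469.8, -3.2, 45.0]
tcp_rot: [180.0, 0.0, -162.7]
ft_force: [0.3, 0.6, 0.3]
finger_gap: 33.8
grip_force: 0.0
```

Request:
{"fn": "step_arm", "kwargs": {"targets": [[[0, 0, 20, 0, 0, 0], [0, 0, 50, 0, 0, 0], [0, 0, 80, 0, 0, 0], [20, 6, 110, 0, 0, 0], [60, 20, 130, 0, 0, 0], [100, 33, 130, 0, 0, 0], [110, 37, 130, 0, 0, 0], [110, 37, 130, 0, 0, 0], [110, 37, 130, 0, 0, 0]]]}}

```text
time: 10.03
tool_pos: [579.8, 34.1, 174.4]
tcp_rot: [180.0, -0.1, -162.6]
ft_force: [-0.6, 0.5, -0.2]
finger_gap: 34.4
grip_force: 0.0
```

Run:
```python
from h import *
s=snap('wrist','w6'); st=r.sense();print(st['tool_pos'],st['tcp_rot'])
for k,i in (('hollow_10',(470.5,-3,17)),('block_b',(481,0,17))):
    for v in ([s],):
        a,f=fit(k,i,v,rng=(5,5,6),d=.8); print(k,a.round(2),f)
cv2.imwrite('pics/w6b.png',cv2.resize(s['img'],(800,600),interpolation=cv2.INTER_CUBIC))
```

```text
[579.05435229  33.72765849 174.24299004] [ 1.79973447e+02 -9.37820921e-02 -1.62659615e+02]
hollow_10 [468.57  -1.14  16.59] -25.055126190185547
block_b [480.74   0.94  17.16] -33.17176818847656
```

View pics/w6b.png

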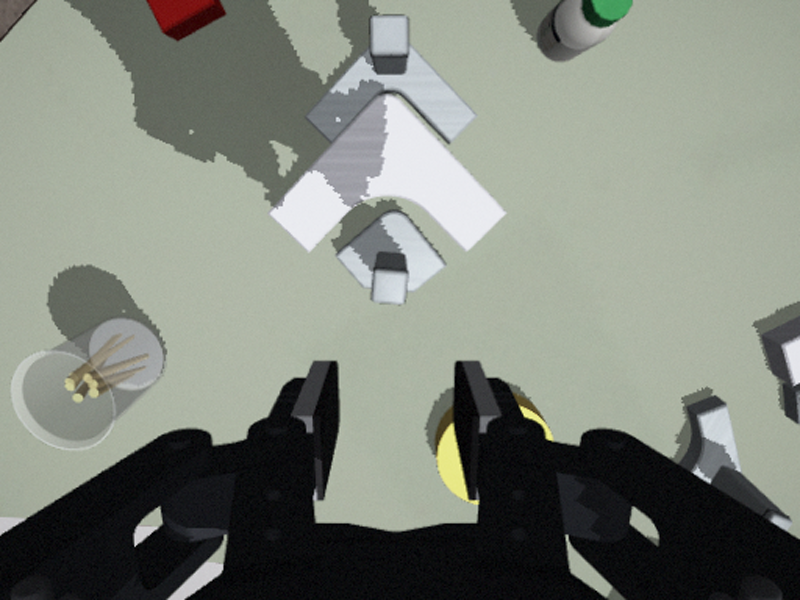

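The view shows a sliver of gap along the right-hand flat (410–450, 100–140). The fit gives 1.6 mm sideways and 1.2 mm short, so the leaf is touching one flat only. I'll regrip, shift sideways and press again.

Request:
{"fn": "step_arm", "kwargs": {"targets": [[[-40, -13, 0, 0, 0, 0], [-80, -27, 0, 0, 0, 0], [-110, -37, -10, 0, 0, 0], [-110, -37, -20, 0, 0, 0], [-110, -37, -55, 0, 0, 0], [-110, -37, -90, 0, 0, 0], [-110, -37, -115, 0, 0, 0], [-110, -37, -128, 0, 0, 0], [-110, -37, -128, 0, 0, 0], [-110, -37, -128, 0, 0, 0]]]}}

```text
time: 10.92
tool_pos: [468.3, -3.4, 46.5]
tcp_rot: [180.0, -0.1, -162.7]
ft_force: [0.2, 0.2, 0.5]
finger_gap: 34.0
grip_force: 0.0
```

Request:
{"fn": "step_arm", "kwargs": {"targets": [[[0, 0, 0, 0, 0, 0], [0, 0, 0, 0, 0, 0], [0, 0, 0, 0, 0, 0], [0, 0, 0, 0, 0, 0], [0, 0, 0, 0, 0, 0]]], "fingers": 1, "newtons": 60}}

```text
time: 11.33
tool_pos: [471.0, -3.6, 48.8]
tcp_rot: [-179.9, 0.1, -162.7]
ft_force: [-0.9, -0.6, 7.5]
finger_gap: 15.4
grip_force: 59.5
```

Request:
{"fn": "step_arm", "kwargs": {"targets": [[[-1, -0.3, 0, 0, 0, 0.01], [-0.5, -1.9, 0, 0, 0, 0.01], [-0.5, -1.9, 0, 0, 0, 0.01], [-0.5, -1.9, 0, 0, 0, 0.01]]]}}

```text
time: 11.67
tool_pos: [470.7, -4.8, 48.8]
tcp_rot: [-180.0, 0.2, -162.1]
ft_force: [0.1, 4.4, 8.0]
finger_gap: 15.3
grip_force: 59.7
```

Request:
{"fn": "step_arm", "kwargs": {"targets": [[[1, 0.3, 0, 0, 0, 0], [1, 0.3, 0, 0, 0, 0], [1, 0.3, 0, 0, 0, 0]]]}}

```text
time: 11.92
tool_pos: [470.8, -4.7, 48.8]
tcp_rot: [-180.0, 0.1, -162.1]
ft_force: [-5.9, 2.4, 15.0]
finger_gap: 15.4
grip_force: 60.6
```

Request:
{"fn": "step_arm", "kwargs": {"targets": [[[1, 0.3, 0, 0, 0, 0], [1, 0.3, 0, 0, 0, 0], [1.5, 0, 0, 0, 0, 0], [1.5, 0, 0, 0, 0, 0]]]}}

```text
time: 12.25
tool_pos: [471.6, -4.8, 48.8]
tcp_rot: [180.0, -0.0, -162.1]
ft_force: [-10.2, 1.7, 19.7]
finger_gap: 15.5
grip_force: 61.2
```

Request:
{"fn": "step_arm", "kwargs": {"targets": [[[0, 0, 0, 0, 0, 0], [0, 0, 0, 0, 0, 0], [0, 0, 0, 0, 0, 0], [-1, -0.3, 0, 0, 0, 0]]], "fingers": 0.2}}

```text
time: 12.58
tool_pos: [470.7, -5.2, 47.0]
tcp_rot: [-180.0, 0.0, -162.1]
ft_force: [-0.3, -0.5, -0.1]
finger_gap: 34.0
grip_force: 0.0
```

Request:
{"fn": "step_arm", "kwargs": {"targets": [[[0, 0, 20, 0, 0, 0], [0, 0, 50, 0, 0, 0], [0, 0, 80, 0, 0, 0], [20, 6, 100, 0, 0, 0], [60, 20, 110, 0, 0, 0], [80, 25, 110, 0, 0, 0], [80, 25, 110, 0, 0, 0], [80, 25, 110, 0, 0, 0]]]}}

```text
time: 13.25
tool_pos: [551.0, 20.0, 156.6]
tcp_rot: [180.0, -0.1, -162.1]
ft_force: [-0.7, -0.2, 0.2]
finger_gap: 34.1
grip_force: 0.0
```

```bash
cat >> h.py <<'E'
def rel(l,b):
    d=np.array(l[:2])-b[:2]; t=np.radians(b[2]); return [round(float(v),2) for v in (d[0]*np.cos(t)+d[1]*np.sin(t),-d[0]*np.sin(t)+d[1]*np.cos(t),l[2]-b[2])]
E
python3 - <<'E'
from h import *
s=snap('wrist','w7'); st=r.sense();print(st['tool_pos'],st['tcp_rot'])
a,f=fit('hollow_10',(469.5,-3,17),[s],rng=(5,5,6),d=.8); b,g=fit('block_b',(481,0,17),[s],rng=(5,5,6),d=.8); print(a,b,f,g,rel(a,b))
n,f=fit('nosed_10',(571,29,15),[s],rng=(9,9,15),d=.8); print(n,f)
im=s['img'];c=proj(s,[[478,-3,14]])[0].astype(int);print(c)
cv2.imwrite('pics/w7b.png',cv2.resize(im[max(0,c[1]-75):c[1]+75,max(0,c[0]-100):c[0]+100],(800,600),interpolation=cv2.INTER_CUBIC))
E
```

```text
[549.97378743  19.77293438 156.20827696] [ 1.79967890e+02 -1.10953190e-01 -1.62086262e+02]
[469.937919    -2.67881508  17.07911344] [4.80861535e+02 3.57166374e-01 1.72840879e+01] -25.39943504333496 -35.14663314819336 [-11.33, 0.35, -0.2]
[568.45143808  30.27949471  12.72816599] -30.11474609375
[251  90]
```

View pics/w7b.png

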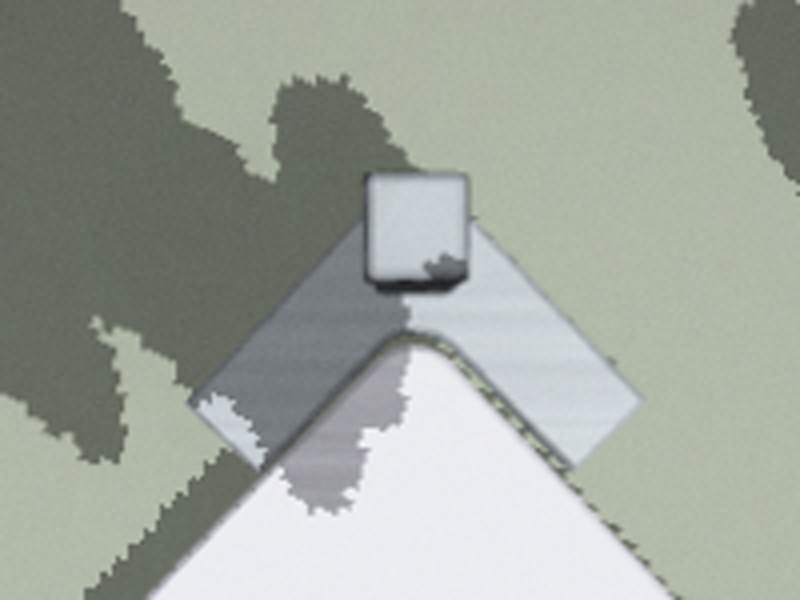

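The leaf is now within about 0.35 mm of home (rel −11.33, +0.35, −0.2°), with a slight gap still on the +y flat. One more nudge.

Request:
{"fn": "step_arm", "kwargs": {"targets": [[[-40, -12, 0, 0, 0, 0], [-79, -25, 0, 0, 0, 0], [-79, -25, -25, 0, 0, 0], [-79, -25, -60, 0, 0, 0], [-79, -25, -90, 0, 0, 0], [-79, -25, -109, 0, 0, 0], [-79, -25, -109, 0, 0, 0], [-79, -25, -109, 0, 0, 0], [-79, -25, -109, 0, 0, 0]]]}}

```text
time: 14.05
tool_pos: [471.9, -5.5, 49.2]
tcp_rot: [-180.0, 0.0, -162.1]
ft_force: [0.8, 0.0, 0.2]
finger_gap: 34.3
grip_force: 0.0
```

Request:
{"fn": "step_arm", "kwargs": {"targets": [[[0, 0, 0, 0, 0, 0], [0, 0, 0, 0, 0, 0], [0, 0, 0, 0, 0, 0], [0, 0, 0, 0, 0, 0], [0, 0, 0, 0, 0, 0]]], "fingers": 1, "newtons": 40}}

```text
time: 14.47
tool_pos: [473.2, -5.4, 50.1]
tcp_rot: [-179.9, 0.2, -162.1]
ft_force: [-2.4, -0.6, 7.1]
finger_gap: 15.2
grip_force: 40.3
```

Request:
{"fn": "step_arm", "kwargs": {"targets": [[[-0.5, -1, 0, 0, 0, 0.004], [-0.5, -1.2, 0, 0, 0, 0.004], [0.5, -0.9, 0, 0, 0, 0.004], [1.5, -0.6, 0, 0, 0, 0.004], [2, -0.5, 0, 0, 0, 0.004], [2, -0.5, 0, 0, 0, 0.004]]]}}

```text
time: 14.97
tool_pos: [473.8, -5.9, 50.1]
tcp_rot: [-180.0, -0.0, -161.9]
ft_force: [-11.4, 0.8, 17.4]
finger_gap: 15.7
grip_force: 41.6
```

Request:
{"fn": "step_arm", "kwargs": {"targets": [[[0, 0, 0, 0, 0, 0], [0, 0, 0, 0, 0, 0], [0, 0, 0, 0, 0, 0], [-1, -0.3, 0, 0, 0, 0]]], "fingers": 0.2}}

```text
time: 15.3
tool_pos: [472.9, -6.0, 48.3]
tcp_rot: [-180.0, 0.0, -161.9]
ft_force: [0.0, 0.0, 0.7]
finger_gap: 34.1
grip_force: 0.0
```

Request:
{"fn": "step_arm", "kwargs": {"targets": [[[0, 0, 20, 0, 0, 0], [0, 0, 50, 0, 0, 0], [0, 0, 80, 0, 0, 0], [20, 6, 100, 0, 0, 0], [60, 20, 110, 0, 0, 0], [77, 25, 106, 0, 0, 0], [77, 25, 106, 0, 0, 0], [77, 25, 106, 0, 0, 0], [77, 25, 106, 0, 0, 0]]]}}

```text
time: 16.05
tool_pos: [548.6, 18.9, 153.2]
tcp_rot: [180.0, -0.1, -161.9]
ft_force: [0.4, 0.1, 1.1]
finger_gap: 34.1
grip_force: 0.0
```

Run:
```python
from h import *
s=snap('wrist','w8'); st=r.sense();print(st['tool_pos'],st['tcp_rot'])
for d in(.6,.8,1.):
  a,f=fit('hollow_10',(469.5,-3,17),[s],rng=(5,5,6),d=d); b,g=fit('block_b',(481,0,17),[s],rng=(5,5,6),d=d); print(a,b,f,g,rel(a,b))
im=s['img'];c=proj(s,[[478,-3,14]])[0].astype(int);print(c)
cv2.imwrite('pics/w8b.png',cv2.resize(im[max(0,c[1]-30):c[1]+45,max(0,c[0]-50):c[0]+50],(800,600),interpolation=cv2.INTER_CUBIC))
```

```text
[548.41895     18.76743972 153.29446585] [ 1.79966042e+02 -1.09303996e-01 -1.61888727e+02]
[470.91464648  -4.25261887  18.16986283] [4.81065792e+02 2.81809097e-01 1.73815739e+01] -23.434829711914062 -30.69696807861328 [-11.04, -1.29, 0.79]
[471.00821335  -4.16970661  18.07435816] [4.81022360e+02 3.45091895e-01 1.73823807e+01] -26.000511169433594 -35.003841400146484 [-10.91, -1.32, 0.69]
[471.05972881  -4.01815773  17.93428356] [4.80974753e+02 3.46561419e-01 1.74203354e+01] -27.91265106201172 -38.025264739990234 [-10.77, -1.2, 0.51]
[252  93]
```

View pics/w8b.png

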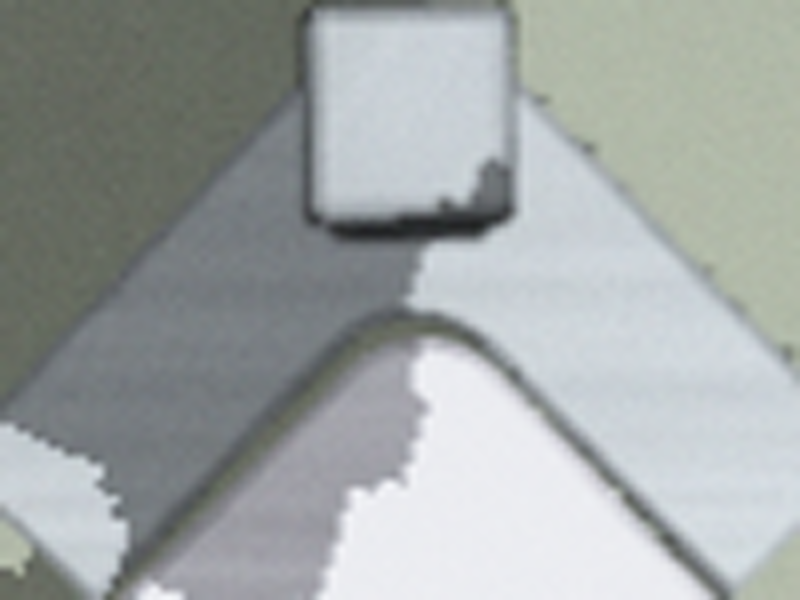

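The gap has now swapped to the left flat, with the right one closed, so gripping over-constrains it. I'll let the V centre itself: push the leaf's low back face with shut fingertips near the bench. Pushing this low can't tip it, and sideways it stays free.

Request:
{"fn": "step_arm", "kwargs": {"targets": [[[-40, -12, 0, 0, 0, 0], [-80, -25, 0, 0, 0, -0.007], [-112, -35, 0, 0, 0, -0.007], [-112, -35, -10, 0, 0, -0.007], [-112, -35, -40, 0, 0, -0.007], [-112, -35, -75, 0, 0, -0.007], [-112, -35, -105, 0, 0, -0.007], [-112, -35, -120, 0, 0, -0.007], [-112, -35, -124, 0, 0, -0.007], [-112, -35, -124, 0, 0, -0.007], [-112, -35, -124, 0, 0, -0.007]]], "fingers": 1}}

```text
time: 17.02
tool_pos: [438.0, -16.2, 30.9]
tcp_rot: [-180.0, 0.0, -162.3]
ft_force: [-0.3, -0.3, 0.5]
finger_gap: 0.0
grip_force: 0.0
```

Request:
{"fn": "step_arm", "kwargs": {"targets": [[[3, 1, -1, 0, 0, 0], [6, 2, -2, 0, 0, 0], [9, 2.8, -2, 0, 0, 0], [10.5, 3.3, -2, 0, 0, 0], [10.5, 3.3, -2, 0, 0, 0]]]}}

```text
time: 17.43
tool_pos: [449.0, -12.7, 28.7]
tcp_rot: [-180.0, 0.1, -162.3]
ft_force: [-0.5, -0.1, 0.1]
finger_gap: -0.2
grip_force: 0.0
```

Request:
{"fn": "step_arm", "kwargs": {"targets": [[[1, 0.5, 0, 0, 0, 0], [2, 0.9, 0, 0, 0, 0], [2, 0.9, 0, 0, 0, 0]]]}}

```text
time: 17.68
tool_pos: [450.1, -11.8, 28.0]
tcp_rot: [180.0, -0.0, -162.3]
ft_force: [-0.4, -0.4, 1.2]
finger_gap: 0.4
grip_force: 0.0
```

Request:
{"fn": "step_arm", "kwargs": {"targets": [[[1, 0.3, 0, 0, 0, 0], [2, 0.6, 0, 0, 0, 0], [2, 0.6, 0, 0, 0, 0]]]}}

```text
time: 17.93
tool_pos: [451.2, -11.3, 27.7]
tcp_rot: [180.0, -0.1, -162.3]
ft_force: [-4.6, -1.6, 1.8]
finger_gap: -0.1
grip_force: 0.7
```

Request:
{"fn": "step_arm", "kwargs": {"targets": [[[1, 0.3, 0, 0, 0, 0], [2, 0.6, 0, 0, 0, 0], [2, 0.6, 0, 0, 0, 0]]]}}

```text
time: 18.18
tool_pos: [451.4, -11.1, 27.1]
tcp_rot: [179.9, -0.4, -162.3]
ft_force: [-11.7, -4.1, 5.8]
finger_gap: 0.1
grip_force: 2.6
```

Request:
{"fn": "step_arm", "kwargs": {"targets": [[[-0.4, 1.4, 0, 0, 0, 0], [-0.6, 2, 0, 0, 0, 0], [0, 0, 0, 0, 0, 0], [0.6, -2, 0, 0, 0, 0], [0.6, -2, 0, 0, 0, 0], [0, 0, 0, 0, 0, 0], [-0.5, 1.5, 0, 0, 0, 0], [0, 0, 0, 0, 0, 0], [0.3, -1, 0, 0, 0, 0], [0, 0, 0, 0, 0, 0]]]}}

```text
time: 19.02
tool_pos: [452.2, -11.0, 27.0]
tcp_rot: [179.9, -0.2, -162.3]
ft_force: [-4.8, -6.4, -1.0]
finger_gap: -0.4
grip_force: 3.0
```

Request:
{"fn": "step_arm", "kwargs": {"targets": [[[1, 0.3, 0, 0, 0, 0], [1, 0.3, 0, 0, 0, 0], [-3, -1, 0, 0, 0, 0], [-12, -4, 2, 0, 0, 0], [-15, -5, 40, 0, 0, 0], [-15, -5, 80, 0, 0, 0], [25, 7, 110, 0, 0, 0], [65, 20, 126, 0, 0, 0], [97, 30, 126, 0, 0, 0], [97, 30, 126, 0, 0, 0], [97, 30, 126, 0, 0, 0], [97, 30, 126, 0, 0, 0]]]}}

```text
time: 20.02
tool_pos: [550.5, 19.5, 153.2]
tcp_rot: [180.0, -0.1, -162.3]
ft_force: [-0.3, 0.3, 0.3]
finger_gap: -0.2
grip_force: 0.0
```

Run:
```python
from h import *
s=snap('wrist','w9'); st=r.sense();print(st['tool_pos'],st['tcp_rot'])
for d in(.8,1.):
  a,f=fit('hollow_10',(469.5,-3,17),[s],rng=(5,5,6),d=d); b,g=fit('block_b',(481,0,17),[s],rng=(5,5,6),d=d); print(a,b,f,g,rel(a,b))
im=s['img'];c=proj(s,[[478,-3,14]])[0].astype(int);print(c)
cv2.imwrite('pics/w9b.png',cv2.resize(im[max(0,c[1]-30):c[1]+45,max(0,c[0]-50):c[0]+50],(800,600),interpolation=cv2.INTER_CUBIC))
```

```text
[549.93508218  19.2413546  153.25584117] [ 1.79967735e+02 -1.00625488e-01 -1.62277264e+02]
[471.73177176  -2.46463164  16.90311768] [4.81214297e+02 2.04455097e-01 1.74974775e+01] -26.222753524780273 -34.40718460083008 [-9.85, 0.31, -0.59]
[471.81373891  -2.34811317  16.7003553 ] [4.81192450e+02 1.67908901e-01 1.75531629e+01] -27.323549270629883 -37.18973159790039 [-9.7, 0.43, -0.85]
[251  91]
```

View pics/w9b.png

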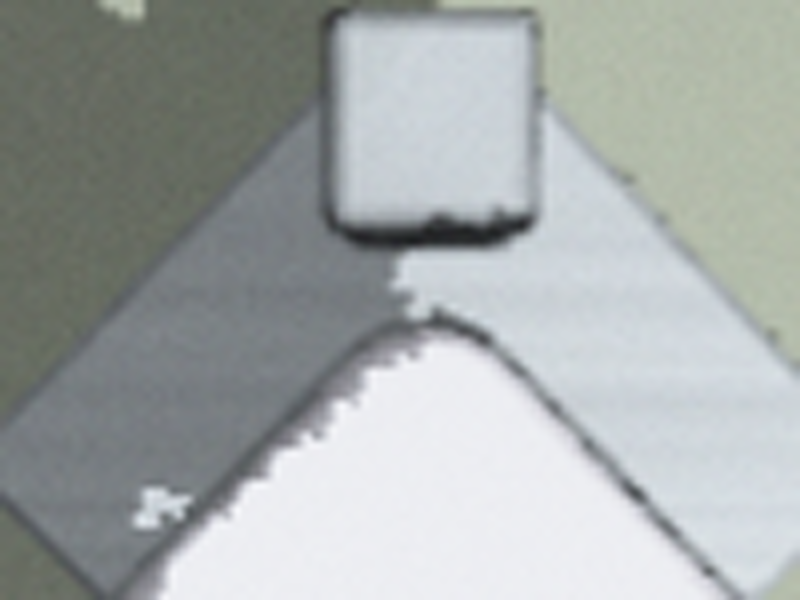

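Both flats and the curve are now closed evenly, so the hollow leaf is home. Next: grip nosed_10 (camera 568.4, 30.3, 12.7°), lift it out and set it behind.

Request:
{"fn": "step_arm", "kwargs": {"targets": [[[19, 9, 0, 0, 0, -0.08], [19, 9, -10, 0, 0, -0.08], [19, 9, -40, 0, 0, -0.08], [19, 9, -70, 0, 0, -0.08], [19, 9, -95, 0, 0, -0.08], [19, 9, -104, 0, 0, -0.08], [19, 9, -104, 0, 0, -0.08], [19, 9, -104, 0, 0, -0.08]]], "fingers": 0}}

```text
time: 20.73
tool_pos: [569.6, 28.1, 50.5]
tcp_rot: [180.0, -0.0, -166.9]
ft_force: [0.8, -0.0, 0.6]
finger_gap: 42.7
grip_force: 0.0
```

Request:
{"fn": "step_arm", "kwargs": {"targets": [[[0, 0, 0, 0, 0, 0], [0, 0, 0, 0, 0, 0], [0, 0, 0, 0, 0, 0], [0, 0, 0, 0, 0, 0], [0, 0, 0, 0, 0, 0]]], "fingers": 1, "newtons": 50}}

```text
time: 21.15
tool_pos: [572.0, 28.2, 52.5]
tcp_rot: [-179.9, 0.2, -166.9]
ft_force: [-1.2, -0.7, 7.6]
finger_gap: 15.5
grip_force: 50.2
```

Request:
{"fn": "step_arm", "kwargs": {"targets": [[[0, 0, 20, 0, 0, 0], [2, 0, 40, 0, 0, 0], [30, -2, 45, 0, 0, 0], [60, -4, 45, 0, 0, 0], [90, -6, 45, 0, 0, 0], [110, -8, 45, 0, 0, 0], [110, -8, 30, 0, 0, 0], [110, -8, 12, 0, 0, 0], [110, -8, 4, 0, 0, 0], [110, -8, 1, 0, 0, 0], [110, -8, 0, 0, 0, 0], [110, -8, -1, 0, 0, 0]]]}}

```text
time: 22.15
tool_pos: [679.4, 20.5, 51.7]
tcp_rot: [180.0, -0.1, -166.9]
ft_force: [-15.0, 0.6, 26.8]
finger_gap: 15.2
grip_force: 54.1
```

Request:
{"fn": "step_arm", "kwargs": {"targets": [[[0, 0, 0, 0, 0, 0], [0, 0, 0, 0, 0, 0], [0, 0, 0, 0, 0, 0]]]}}

```text
time: 22.4
tool_pos: [679.3, 20.5, 51.7]
tcp_rot: [180.0, -0.1, -166.8]
ft_force: [-11.4, -0.5, 19.2]
finger_gap: 15.1
grip_force: 53.4
```

Request:
{"fn": "step_arm", "kwargs": {"targets": [[[0, 0, 1, 0, 0, 0], [0, 0, 1, 0, 0, 0], [0, 0, 1, 0, 0, 0], [0, 0, 30, 0, 0, 0], [0, 0, 70, 0, 0, 0], [0, 10, 110, 0, 0, 0], [-10, 50, 120, 0, 0, 0], [-25, 90, 120, 0, 0, 0], [-40, 130, 120, 0, 0, 0], [-50, 170, 120, 0, 0, 0], [-65, 210, 120, 0, 0, 0], [-80, 250, 120, 0, 0, 0]]], "fingers": 0}}

```text
time: 23.4
tool_pos: [600.5, 267.8, 168.7]
tcp_rot: [-180.0, -0.0, -166.9]
ft_force: [0.7, 0.9, -0.4]
finger_gap: 42.9
grip_force: 0.0
```

Request:
{"fn": "step_arm", "kwargs": {"targets": [[[-10, 45, 0, 0, 0, 0], [-10, 45, 0, 0, 0, 0], [-10, 45, 0, 0, 0, 0], [-10, 45, 0, 0, 0, 0], [-10, 45, 0, 0, 0, 0]]]}}

```text
time: 23.82
tool_pos: [592.1, 309.7, 168.7]
tcp_rot: [-180.0, -0.0, -166.9]
ft_force: [0.3, -1.0, 0.1]
finger_gap: 42.6
grip_force: 0.0
```

Run:
```python
from h import *
s=snap('wrist','w10'); t=snap('top','t10'); st=r.sense();print(st['tool_pos'],st['tcp_rot'],st['joint_pos'].round(0))
for i in ((572,312,-5),(580,316,5)):
  a,f=fit('nosed_30',i,[s],rng=(12,12,22),d=1.); print(a.round(2),f)
b,g=fit('block_a',(481,325,0),[s],rng=(8,8,8),d=1.); print(b.round(2),g)
a,f=fit('nosed_10',(680,20,13),[t],rng=(10,10,10),d=1.2);print('placed',a.round(1),f)
```

```text
[592.29952646 309.42555314 168.8852096 ] [-1.79977655e+02 -2.15839154e-02 -1.66986239e+02] [ 23.  21.  79.  -0.  81. -80.]
[578.74 323.22  -8.72] -27.367555618286133
[578.75 323.22  -8.77] -27.363616943359375
[481.4  327.42  -0.56] -38.326873779296875
placed [678.5  18.5  13. ] -10.734458923339844
```

nosed_30 is at (578.7, 323.2, −8.7°), 21 mm out from block_a's corner, as described. Gripping.

Request:
{"fn": "step_arm", "kwargs": {"targets": [[[-12.5, 11.7, 0, 0, 0, -0.12], [-12.5, 11.7, -15, 0, 0, -0.24], [-12.5, 11.7, -40, 0, 0, -0.36], [-12.5, 11.7, -75, 0, 0, -0.379], [-12.5, 11.7, -105, 0, 0, -0.379], [-12.5, 11.7, -118, 0, 0, -0.379], [-12.5, 11.7, -119, 0, 0, -0.379], [-12.5, 11.7, -119, 0, 0, -0.379], [-12.5, 11.7, -119, 0, 0, -0.379]]]}}

```text
time: 24.67
tool_pos: [580.9, 323.0, 52.5]
tcp_rot: [179.9, 0.2, 171.4]
ft_force: [0.9, -0.2, 0.3]
finger_gap: 42.8
grip_force: 0.0
```

Request:
{"fn": "step_arm", "kwargs": {"targets": [[[0, 0, 0, 0, 0, 0], [0, 0, 0, 0, 0, 0], [0, 0, 0, 0, 0, 0], [0, 0, 0, 0, 0, 0], [0, 0, 0, 0, 0, 0]]], "fingers": 1, "newtons": 50}}

```text
time: 25.08
tool_pos: [580.8, 323.6, 52.7]
tcp_rot: [179.9, 0.2, 171.4]
ft_force: [0.3, -0.5, 6.7]
finger_gap: 15.4
grip_force: 49.8
```

Request:
{"fn": "step_arm", "kwargs": {"targets": [[[0, 0, 35, 0, 0, 0], [0, 0, 70, 0, 0, 0.05], [0, -35, 80, 0, 0, 0.1], [-2, -72, 80, 0, 0, 0.15], [-4, -110, 80, 0, 0, 0.2], [-5, -148, 80, 0, 0, 0.25], [-6, -185, 80, 0, 0, 0.3], [-8, -222, 80, 0, 0, 0.35], [-10, -260, 80, 0, 0, 0.4], [-10.7, -285, 80, 0, 0, 0.454], [-10.7, -297.5, 80, 0, 0, 0.454], [-10.7, -297.5, 80, 0, 0, 0.454]]]}}

```text
time: 26.08
tool_pos: [568.7, 22.8, 130.6]
tcp_rot: [-180.0, 0.0, -162.8]
ft_force: [-0.1, 0.7, -1.1]
finger_gap: 15.3
grip_force: 49.1
```

Request:
{"fn": "step_arm", "kwargs": {"targets": [[[0, 0, -30, 0, 0, 0], [0, 0, -50, 0, 0, 0], [0, 0, -50, 0, 0, 0], [0, 0, -50, 0, 0, 0], [0, 0, -50, 0, 0, 0]]]}}

```text
time: 26.5
tool_pos: [569.2, 26.3, 81.3]
tcp_rot: [-180.0, 0.1, -162.5]
ft_force: [0.4, -0.2, -0.9]
finger_gap: 15.7
grip_force: 49.1
```

Request:
{"fn": "step_arm", "kwargs": {"targets": [[[0.5, 0, -15, 0, 0, 0], [0.5, 0, -25, 0, 0, 0], [0.5, 0, -28.5, 0, 0, 0], [0.5, 0, -28.5, 0, 0, 0], [-3, -1.2, -29, 0, 0, 0], [-6, -2, -29, 0, 0, 0], [-9, -3, -29, 0, 0, 0], [-9, -3, -29, 0, 0, 0]]]}}

```text
time: 27.17
tool_pos: [560.2, 22.1, 52.5]
tcp_rot: [-179.9, 0.1, -162.6]
ft_force: [1.5, -0.6, 5.1]
finger_gap: 15.1
grip_force: 50.5
```

Request:
{"fn": "step_arm", "kwargs": {"targets": [[[-1, -0.3, 0, 0, 0, 0], [-2, -0.6, 0, 0, 0, 0], [-2, -0.6, 0, 0, 0, 0]]]}}

```text
time: 27.42
tool_pos: [558.6, 21.5, 52.5]
tcp_rot: [-179.9, 0.2, -162.6]
ft_force: [2.6, -0.1, 6.1]
finger_gap: 15.3
grip_force: 50.6
```

Request:
{"fn": "step_arm", "kwargs": {"targets": [[[-1, -0.3, 0, 0, 0, 0], [-2, -0.6, 0, 0, 0, 0], [-2, -0.6, 0, 0, 0, 0]]]}}

```text
time: 27.67
tool_pos: [557.1, 21.1, 52.5]
tcp_rot: [-179.9, 0.2, -162.6]
ft_force: [4.3, 2.0, 4.1]
finger_gap: 15.4
grip_force: 50.2
```

Request:
{"fn": "step_arm", "kwargs": {"targets": [[[0, 0, 0, 0, 0, 0], [0, 0, 0, 0, 0, 0], [0, 0, 0, 0, 0, 0], [0, 0, 25, 0, 0, 0], [0, 0, 60, 0, 0, 0], [20, 6, 65, 0, 0, 0], [36, 11, 65, 0, 0, 0], [36, 11, 65, 0, 0, 0]]], "fingers": 0.2}}

```text
time: 28.33
tool_pos: [593.9, 32.7, 117.5]
tcp_rot: [-180.0, 0.2, -162.6]
ft_force: [0.5, -0.4, 0.2]
finger_gap: 34.5
grip_force: 0.0
```

Request:
{"fn": "step_arm", "kwargs": {"targets": [[[0, 0, 0, 0, 0, 0], [0, 0, 0, 0, 0, 0], [0, 0, -30, 0, 0, 0], [0, 0, -60, 0, 0, 0], [0, 0, -80, 0, 0, 0], [0, 0, -87, 0, 0, 0], [0, 0, -88, 0, 0, 0], [0, 0, -88, 0, 0, 0]]], "fingers": 1}}

```text
time: 29.0
tool_pos: [591.0, 32.0, 28.1]
tcp_rot: [180.0, -0.1, -162.6]
ft_force: [-0.3, 0.0, 0.4]
finger_gap: -0.3
grip_force: 0.0
```

Request:
{"fn": "step_arm", "kwargs": {"targets": [[[-3, -0.8, -0.5, 0, 0, 0], [-6, -1.5, -0.5, 0, 0, 0], [-8, -2, -0.5, 0, 0, 0], [-9, -2.4, -0.5, 0, 0, 0], [-9, -2.4, -0.5, 0, 0, 0]]]}}

```text
time: 29.42
tool_pos: [582.6, 29.6, 28.3]
tcp_rot: [-180.0, 0.0, -162.6]
ft_force: [-0.3, -0.4, 0.4]
finger_gap: 0.2
grip_force: 0.0
```

Request:
{"fn": "step_arm", "kwargs": {"targets": [[[-1, -0.3, 0, 0, 0, 0], [-2, -0.6, 0, 0, 0, 0], [-3, -0.9, 0, 0, 0, 0], [-3, -0.9, 0, 0, 0, 0]]]}}

```text
time: 29.75
tool_pos: [579.7, 29.1, 27.7]
tcp_rot: [180.0, 0.0, -162.6]
ft_force: [2.0, 0.3, 0.2]
finger_gap: -0.4
grip_force: 0.7
```

Request:
{"fn": "step_arm", "kwargs": {"targets": [[[-1, -0.3, 0, 0, 0, 0], [-2, -0.6, 0, 0, 0, 0], [-2, -0.6, 0, 0, 0, 0]]]}}

```text
time: 30.0
tool_pos: [579.2, 29.1, 28.4]
tcp_rot: [-180.0, 0.2, -162.6]
ft_force: [6.1, 5.9, -2.9]
finger_gap: 0.2
grip_force: 4.0
```

Request:
{"fn": "step_arm", "kwargs": {"targets": [[[-1, -0.3, 0, 0, 0, 0], [-1.5, -0.5, 0, 0, 0, 0], [-2.1, 1.5, 0, 0, 0, 0], [-1.5, -0.5, 0, 0, 0, 0], [-0.9, -2.5, 0, 0, 0, 0], [-0.9, -2.5, 0, 0, 0, 0], [-1.5, -0.5, 0, 0, 0, 0], [-2, 1, 0, 0, 0, 0], [-1.5, -0.5, 0, 0, 0, 0], [-1.2, -1.5, 0, 0, 0, 0], [-1.5, -0.5, 0, 0, 0, 0]]]}}

```text
time: 30.92
tool_pos: [579.2, 28.6, 29.3]
tcp_rot: [-180.0, 0.4, -162.6]
ft_force: [9.8, 1.3, -1.5]
finger_gap: -0.2
grip_force: 5.2
```

Request:
{"fn": "step_arm", "kwargs": {"targets": [[[-1, -0.3, 0, 0, 0, 0], [-1, -0.3, 0, 0, 0, 0]]]}}

```text
time: 31.08
tool_pos: [579.1, 28.4, 29.6]
tcp_rot: [-179.9, 0.5, -162.6]
ft_force: [13.8, 6.2, -3.3]
finger_gap: -0.2
grip_force: 7.4
```

Request:
{"fn": "step_arm", "kwargs": {"targets": [[[3, 1, 0, 0, 0, 0], [12, 4, 2, 0, 0, 0], [18, 6, 40, 0, 0, 0], [18, 6, 80, 0, 0, 0], [18, 6, 120, 0, 0, 0], [6, 2, 140, 0, 0, 0], [6, 2, 140, 0, 0, 0], [6, 2, 140, 0, 0, 0]]]}}

```text
time: 31.75
tool_pos: [581.8, 29.2, 169.6]
tcp_rot: [-179.9, 0.2, -162.6]
ft_force: [0.2, 0.6, -0.5]
finger_gap: 0.1
grip_force: 0.0
```

Run:
```python
from h import *
s=snap('wrist','w11'); st=r.sense();print(st['tool_pos'],st['tcp_rot'])
for d in(.8,1.):
  a,f=fit('hollow_10',(471,-3,17),[s],rng=(4,4,4),d=d); b,g=fit('block_b',(481,0,17),[s],rng=(4,4,4),d=d); c,h=fit('nosed_30',(554,23,17),[s],rng=(6,6,8),d=d);print(a,b,c,f,g,h,rel(a,b),rel(c,b))
im=s['img'];c=proj(s,[[520,12,14]])[0].astype(int);print(c)
y=max(0,c[1]-75);x=max(0,c[0]-90)
cv2.imwrite('pics/w11b.png',cv2.resize(im[y:y+135,x:x+180],(800,600),interpolation=cv2.INTER_CUBIC))
```

```text
[580.84464594  29.30708697 167.57465587] [-1.79987847e+02  3.46466185e-03 -1.62584034e+02]
[471.25618183  -2.74531494  17.02418433] [4.81246006e+02 1.37639596e-01 1.75344234e+01] [553.38174796  23.13807144  18.60222629] -24.4910945892334 -29.89096450805664 -27.532941818237305 [-10.39, 0.26, -0.51] [75.71, 0.2, 1.07]
[471.37421707  -2.6024961   16.89718114] [4.81218533e+02 2.10104862e-01 1.75292804e+01] [553.31098646  23.2595854   18.59128446] -26.489839553833008 -34.00913619995117 -30.01799201965332 [-10.23, 0.28, -0.63] [75.69, 0.27, 1.06]
[253 105]
```

View pics/w11b.png

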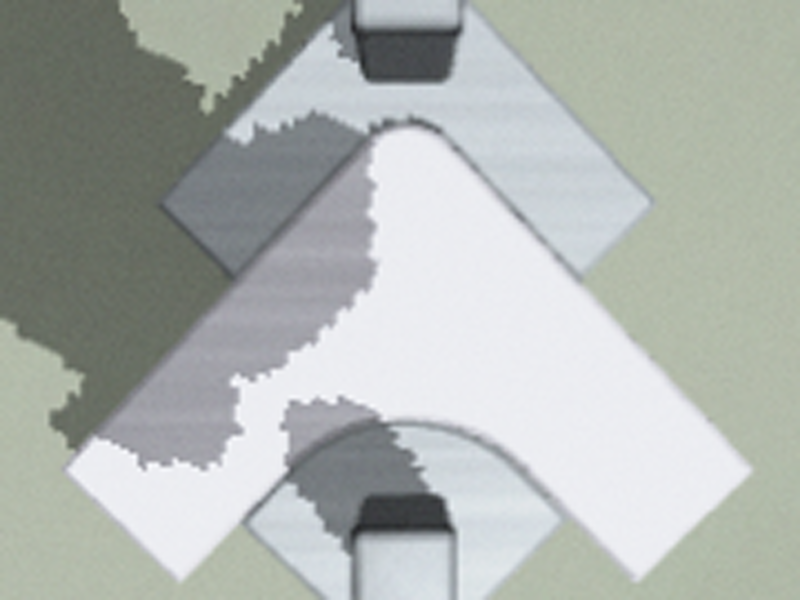

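Both leaves look home: hollow at the apex (408,125), nosed along the fillet (410,430). I'll check the yaw numerically, using only edges away from the contact lines.

```bash
cat > free.py <<'E'
from h import *
import h
def free(kind,p,off=0.):
    x,y,th=p; c,s=np.cos(np.radians(th)),np.sin(np.radians(th)); M=np.array([[c,s],[-s,c]]); out=[]
    for z,poly in outline(kind):
        o,n=sample(poly,.5)
        ax,ay=o[:,0],np.abs(o[:,1])
        if z==65: m=np.ones(len(o),bool)
        elif kind.startswith('hollow'): m=(n@[1,0]<.3)&(ax+ay>0)&((ax-ay)<9)&(np.abs(n[:,0])>-1)&(ax-ay<0)   # outer flats
        elif kind.startswith('nosed'): m=(ax-(-34)-ay>2)&(n[:,0]>.3)|(n[:,0]>.9)
        else: m=(ay>52)|((ax>75)&(ay>36))  # arms beyond the leaves
        g=(o+n*off)@M+[x,y]; out.append(np.c_[g,np.full(len(g),z)][m])
    return np.vstack(out)
h.P3=free
if __name__=='__main__':
    for f in sys.argv[1:]:
        s=load(f)
        for d in(.6,1.):
            b,_=fit('block_b',(481,0,17.4),[s],rng=(4,4,3),d=d); a,_=fit('hollow_10',(471,-3,17),[s],rng=(4,4,4),d=d); c,_=fit('nosed_30',(554,23,17.5),[s],rng=(4,4,4),d=d)
            print(f,b.round(2),'hollow',rel(a,b),'nosed',rel(c,b))
E
python3 - <<'E'
from free import *
# sign check of normals (outward?) 
for k in('hollow_10','nosed_30','block_b'):
    print(k,len(free(k,(0,0,0))), sample(outline(k)[0][1])[1][:2])
E
python3 free.py w9 w11
```

```text
hollow_10 176 [[ 1. -0.]
 [ 1. -0.]]
nosed_30 178 [[ 0.99879546 -0.04906767]
 [ 0.99879546 -0.04906767]]
block_b 222 [[ 0.99879546 -0.04906767]
 [ 0.98917651 -0.14673047]]
w9 [4.8056e+02 4.5000e-01 1.7200e+01] hollow [-9.58, 0.01, 0.03] nosed [78.55, 1.71, -3.66]
w9 [4.8078e+02 4.4000e-01 1.7360e+01] hollow [-11.71, 0.1, -0.29] nosed [78.29, 1.24, 1.4]
w11 [480.54   0.57  17.31] hollow [-10.95, 0.04, -0.62] nosed [76.7, -1.85, 1.3]
w11 [480.73   0.57  17.33] hollow [-11.54, 0.05, -0.65] nosed [76.16, -2.04, 0.91]
```

```bash
sed -i "s/m=(ax-(-34)-ay>2)&(n\[:,0\]>.3)|(n\[:,0\]>.9)/m=n[:,0]<-.3/" free.py; python3 free.py w11
```

```text
w11 [480.54   0.57  17.31] hollow [-10.95, 0.04, -0.62] nosed [76.28, -0.18, 1.33]
w11 [480.73   0.57  17.33] hollow [-11.54, 0.05, -0.65] nosed [76.09, 0.04, 1.29]
```

Positions are home, but the nosed leaf seems turned about 1.2°. I'll repeat the low push, a little firmer, with a small yaw dither about the block's angle.

Request:
{"fn": "step_arm", "kwargs": {"targets": [[[11, 3, 0, 0, 0, 0.008], [11, 3, -40, 0, 0, 0.008], [11, 3, -80, 0, 0, 0.008], [11, 3, -115, 0, 0, 0.008], [11, 3, -135, 0, 0, 0.008], [11, 3, -141, 0, 0, 0.008], [11, 3, -141, 0, 0, 0.008], [8, 2.1, -141, 0, 0, 0.008], [5, 1.2, -141, 0, 0, 0.008], [2, 0.3, -141, 0, 0, 0.008], [0, -0.3, -141, 0, 0, 0.008], [0, -0.3, -141, 0, 0, 0.008]]]}}

```text
time: 32.8
tool_pos: [580.3, 29.0, 26.4]
tcp_rot: [180.0, -0.0, -162.1]
ft_force: [-0.9, -0.4, -0.7]
finger_gap: -0.1
grip_force: 0.0
```

Request:
{"fn": "step_arm", "kwargs": {"targets": [[[-1, -0.3, 0, 0, 0, 0], [-2, -0.6, 0, 0, 0, 0], [-2, -0.6, 0, 0, 0, 0]]]}}

```text
time: 33.05
tool_pos: [579.5, 28.7, 27.0]
tcp_rot: [-180.0, 0.1, -162.1]
ft_force: [2.3, 1.3, -0.3]
finger_gap: 0.2
grip_force: 1.2
```

Request:
{"fn": "step_arm", "kwargs": {"targets": [[[-1, -0.3, 0, 0, 0, 0], [-2, -0.6, 0, 0, 0, 0], [-2, -0.6, 0, 0, 0, -0.02], [-2, -0.6, 0, 0, 0, -0.035], [-2, -0.6, 0, 0, 0, 0], [-2, -0.6, 0, 0, 0, 0.03], [-2, -0.6, 0, 0, 0, 0], [-2.5, 0.9, 0, 0, 0, 0], [-2, -0.6, 0, 0, 0, 0], [-1.5, -2, 0, 0, 0, 0], [-2, -0.6, 0, 0, 0, 0], [-3, -0.9, 0, 0, 0, 0]]]}}

```text
time: 34.05
tool_pos: [579.3, 28.1, 28.2]
tcp_rot: [-179.9, 0.4, -162.1]
ft_force: [14.3, 4.3, -4.3]
finger_gap: -0.2
grip_force: 7.2
```

Request:
{"fn": "step_arm", "kwargs": {"targets": [[[0, 0, 0, 0, 0, 0], [3, 1, 0, 0, 0, 0], [14, 4, 2, 0, 0, 0], [18, 6, 40, 0, 0, 0], [18, 6, 80, 0, 0, 0], [18, 6, 115, 0, 0, 0], [0, 0, 130, 0, 0, 0], [-12, -4, 130, 0, 0, 0], [-12, -4, 130, 0, 0, 0], [-12, -4, 130, 0, 0, 0]]]}}

```text
time: 34.88
tool_pos: [563.6, 23.5, 156.5]
tcp_rot: [180.0, -0.0, -162.1]
ft_force: [-0.7, 0.7, -0.0]
finger_gap: -0.1
grip_force: 0.0
```

```bash
python3 - <<'E'
from h import *
s=snap('wrist','w12'); st=r.sense();print(st['tool_pos'],st['tcp_rot'])
E
python3 free.py w12
```

```text
[563.68243124  23.66315191 155.92836974] [ 1.79979066e+02 -5.80920405e-02 -1.62129272e+02]
w12 [480.5    0.54  17.1 ] hollow [-11.42, -0.15, -0.75] nosed [76.2, -0.8, -1.08]
w12 [480.76   0.55  17.25] hollow [-11.5, 0.16, 0.15] nosed [75.95, 0.41, 2.17]
```

Single-view yaw is noisy, so I'll take two more views at the same tool angle and fit them jointly.

Request:
{"fn": "step_arm", "kwargs": {"targets": [[[28, 8, 0, 0, 0, 0], [28, 8, 0, 0, 0, 0], [28, 8, 0, 0, 0, 0], [28, 8, 0, 0, 0, 0]]]}}

```text
time: 35.27
tool_pos: [591.7, 31.8, 155.5]
tcp_rot: [180.0, -0.1, -162.1]
ft_force: [-0.6, -0.7, -0.4]
finger_gap: 0.0
grip_force: 0.0
```

```bash
python3 -c "
from h import *
snap('wrist','w13')"
```

Request:
{"fn": "step_arm", "kwargs": {"targets": [[[25, -12, 10, 0, 0, 0], [25, -12, 10, 0, 0, 0], [25, -12, 10, 0, 0, 0], [25, -12, 10, 0, 0, 0]]]}}

```text
time: 35.65
tool_pos: [616.8, 19.6, 166.8]
tcp_rot: [180.0, 0.0, -162.1]
ft_force: [-0.5, 0.4, -0.2]
finger_gap: -0.0
grip_force: 0.0
```

Run:
```python
from free import *
snap('wrist','w14')
V=[load(f) for f in('w11','w12','w13','w14')]
for nm,vs in (('all',V),('13',V[2:3]),('14',V[3:])):
    for d in(.7,1.1):
        b,_=fit('block_b',(480.7,.5,17.3),vs,rng=(3,3,2),d=d); a,_=fit('hollow_10',(471,-3,17),vs,rng=(4,4,3),d=d); c,fc=fit('nosed_30',(554,23,17.5),vs,rng=(4,4,4),d=d)
        print(nm,b.round(2),'hollow',rel(a,b),'nosed',rel(c,b),round(fc/len(vs),1))
```

```text
all [4.8066e+02 4.5000e-01 1.7320e+01] hollow [-11.88, 0.0, 0.13] nosed [75.92, -0.75, -0.49] -21.9
all [480.91   0.58  17.27] hollow [-11.81, 0.31, 0.48] nosed [75.43, 0.07, 1.7] -26.7
13 [4.8076e+02 2.5000e-01 1.7470e+01] hollow [-12.24, 0.3, 0.83] nosed [75.49, -0.72, 0.1] -21.9
13 [481.01   0.49  17.32] hollow [-12.59, 0.51, 1.03] nosed [75.25, -0.29, 1.14] -26.0
14 [4.808e+02 4.400e-01 1.728e+01] hollow [-8.45, -4.43, 1.63] nosed [75.92, -0.36, 0.08] -25.2
14 [480.89   0.61  17.23] hollow [-9.15, -4.79, -2.28] nosed [75.33, -0.3, 1.13] -30.9
```

```bash
cat > edges.py <<'E'
from h import *
from scipy.ndimage import gaussian_filter1d
def edge(s,pose,p0,p1,z,R=2.5):
    g=cv2.cvtColor(s['img'],cv2.COLOR_BGR2GRAY).astype(np.float32)
    x,y,th=pose;c,sn=np.cos(np.radians(th)),np.sin(np.radians(th));M=np.array([[c,sn],[-sn,c]])
    p0,p1=np.array(p0,float),np.array(p1,float);L=np.hypot(*(p1-p0));u=(p1-p0)/L;n=np.array([-u[1],u[0]])
    t=np.arange(2,L-2,.3);o=np.arange(-R,R+.01,.1)
    P=(p0+u*t[:,None,None]+0)[:,:, :]+n*o[None,:,None]
    W=np.concatenate([(P@M+[x,y]),np.full(P.shape[:2]+(1,),float(z))],-1).reshape(-1,3)
    m=proj(s,W).astype(np.float32).reshape(len(t),len(o),2)
    I=gaussian_filter1d(cv2.remap(g,m[...,0],m[...,1],cv2.INTER_LINEAR),3,axis=1)
    G=np.abs(np.gradient(I,axis=1))[:,5:-5];k=G.argmax(1);ok=G.max(1)>.6
    e=o[5:-5][k]
    if ok.sum()<15: return None
    t,e=t[ok],e[ok]
    for _ in range(6):
        q=np.polyfit(t-L/2,e,1);rs=e-np.polyval(q,t-L/2);sd=max(.15,1.5*np.median(np.abs(rs)));t,e=t[np.abs(rs)<2*sd],e[np.abs(rs)<2*sd]
    return round(float(np.degrees(np.arctan(q[0]))),2),round(float(q[1]),2),len(t),round(float(rs.std()),2)
if __name__=='__main__':
    a=90*q;  B=(480.75,.5,17.3)
    up=lambda p,sg:[(x,sg*y) for x,y in p]
    for f in sys.argv[1:]:
        s=load(f);print(f)
        for sg in(1,-1):
            print(sg,'blk end',edge(s,B,*up([(a,a),(120*q,60*q)],sg),20),'blk out',edge(s,B,*up([(40,40),(a,a)],sg),20),'blk in',edge(s,B,*up([(120*q,60*q),(42.4+31,31)],sg),20))
            b=B; N=(b[0]+76.5*np.cos(np.radians(b[2])),b[1]+76.5*np.sin(np.radians(b[2])),b[2]); H=(b[0]-11*np.cos(np.radians(b[2])),b[1]-11*np.sin(np.radians(b[2])),b[2])
            v=11-20/q
            print(sg,'nos side',edge(s,N,*up([(-34+44*q,44*q),(14,14.2)],sg),14),'nos cut',edge(s,N,*up([(14,14.2),(14,7)],sg),14,),'hol out',edge(s,H,*up([(-10+8,8-10-v),(11+24*q,64*q)],sg),14),'hol end',edge(s,H,*up([(11+24*q,64*q),(11+44*q,44*q)],sg),14))
E
python3 edges.py w11 w12 w13 w14
```

```text
w11
1 blk end (0.21, -0.27, 87, 0.1) blk out (0.33, -0.59, 96, 0.1) blk in (0.88, -0.61, 41, 0.07)
1 nos side (1.18, -1.33, 67, 0.08) nos cut None hol out (0.15, -1.46, 128, 0.07) hol end (-0.26, -1.53, 54, 0.07)
-1 blk end (-0.54, 0.44, 87, 0.08) blk out (0.19, 0.89, 83, 0.11) blk in (-0.08, -0.09, 41, 0.06)
-1 nos side (1.19, 0.14, 66, 0.07) nos cut None hol out (0.29, 0.65, 123, 0.09) hol end (0.7, 0.88, 54, 0.05)
w12
1 blk end (0.49, -0.28, 87, 0.09) blk out (0.31, -0.69, 97, 0.16) blk in (-0.51, -0.52, 41, 0.07)
1 nos side (0.91, -1.26, 67, 0.11) nos cut None hol out (-0.01, -1.49, 126, 0.09) hol end (0.45, -1.42, 53, 0.09)
-1 blk end (-0.14, 0.36, 87, 0.09) blk out (-0.16, 0.81, 95, 0.21) blk in (0.28, -0.12, 41, 0.06)
-1 nos side (0.85, 0.1, 67, 0.07) nos cut None hol out (-0.08, 0.77, 115, 0.09) hol end (0.41, 0.84, 54, 0.05)
w13
1 blk end (0.3, -0.29, 87, 0.09) blk out (0.19, -0.6, 98, 0.09) blk in (0.71, -0.28, 41, 0.11)
1 nos side (0.86, -1.36, 67, 0.08) nos cut None hol out (0.12, -1.41, 128, 0.09) hol end (-0.75, -1.53, 54, 0.09)
-1 blk end (-3.03, 1.0, 82, 0.45) blk out (0.14, 0.73, 81, 0.14) blk in (-0.05, 0.12, 41, 0.5)
-1 nos side (0.39, 0.16, 67, 0.05) nos cut None hol out (0.32, 0.57, 125, 0.1) hol end (0.19, 0.88, 54, 0.09)
w14
1 blk end (0.4, -0.21, 87, 0.1) blk out (0.2, -0.64, 99, 0.12) blk in (0.39, 0.46, 41, 0.08)
1 nos side (1.61, -1.41, 64, 0.08) nos cut None hol out (0.12, -1.32, 106, 0.08) hol end (-0.64, -1.59, 54, 0.08)
-1 blk end (-0.3, 0.56, 64, 0.08) blk out (-0.27, 0.82, 94, 0.13) blk in (1.8, 0.11, 41, 0.1)
-1 nos side (0.28, 0.29, 67, 0.06) nos cut None hol out (0.09, 0.59, 105, 0.09) hol end (7.74, -0.86, 54, 0.44)
```

```bash
python3 edges.py w6 w7 w8 w9 | grep -v nos\ cutx | sed 's/nos cut None//'
```

```text
w6
1 blk end (0.92, -0.26, 87, 0.07) blk out (0.26, -0.68, 95, 0.16) blk in (0.73, -0.57, 41, 0.06)
1 nos side (-23.14, 0.2, 15, 0.59)  hol out (0.17, 1.95, 128, 0.05) hol end (0.8, -1.83, 44, 0.08)
-1 blk end (0.01, 0.45, 87, 0.08) blk out (0.86, 0.79, 72, 0.1) blk in (1.66, -0.02, 38, 0.12)
-1 nos side (3.71, 0.41, 40, 0.57)  hol out (0.65, 0.44, 112, 0.1) hol end None
w7
1 blk end (0.33, -0.31, 87, 0.1) blk out (0.08, -0.64, 93, 0.15) blk in (0.8, -0.42, 41, 0.07)
1 nos side (3.23, 0.14, 16, 1.04)  hol out (1.0, 0.58, 123, 0.12) hol end (0.08, -2.0, 48, 0.02)
-1 blk end (-0.17, 0.31, 87, 0.1) blk out (-0.08, 0.83, 90, 0.14) blk in (0.58, 0.09, 41, 0.04)
-1 nos side (5.42, 0.16, 50, 0.94)  hol out (0.85, -0.09, 110, 0.1) hol end (-0.27, 1.97, 48, 0.04)
w8
1 blk end (0.41, -0.33, 87, 0.09) blk out (-0.06, -0.63, 94, 0.17) blk in (-0.09, -0.39, 41, 0.07)
1 nos side (6.76, -0.19, 17, 1.07)  hol out (1.31, -0.93, 120, 0.11) hol end None
-1 blk end (-0.22, 0.27, 87, 0.09) blk out (0.37, 0.88, 86, 0.11) blk in (-0.22, -0.04, 41, 0.08)
-1 nos side (4.45, 0.08, 52, 0.95)  hol out (1.23, -0.74, 112, 0.1) hol end (-0.24, 0.49, 53, 0.11)
w9
1 blk end (0.47, -0.3, 87, 0.1) blk out (0.34, -0.58, 86, 0.12) blk in (-0.01, -0.35, 41, 0.06)
1 nos side (15.61, 0.28, 17, 1.17)  hol out (-0.03, -1.48, 125, 0.11) hol end (1.15, -1.44, 54, 0.1)
-1 blk end (-0.21, 0.31, 87, 0.08) blk out (1.47, 0.76, 77, 0.1) blk in (0.38, -0.08, 41, 0.06)
-1 nos side (7.64, -0.35, 35, 0.38)  hol out (0.05, 0.78, 127, 0.09) hol end (-0.14, 0.86, 54, 0.05)
```

By edge lines, the hollow leaf has been unchanged and at its deepest on both flats since seating, with its yaw matching the block. The nosed leaf reads about 0.6° turned, so one more low push with the tool turned slightly the other way.

Request:
{"fn": "step_arm", "kwargs": {"targets": [[[-25, 12.4, 0, 0, 0, -0.01], [-25, 12.4, -40, 0, 0, -0.01], [-25, 12.4, -80, 0, 0, -0.01], [-25, 12.4, -115, 0, 0, -0.01], [-25, 12.4, -135, 0, 0, -0.01], [-25, 12.4, -140, 0, 0, -0.01], [-25, 12.4, -140, 0, 0, -0.01], [-29, 11.2, -140, 0, 0, -0.01], [-33, 10, -140, 0, 0, -0.01], [-36, 9.2, -140, 0, 0, -0.01], [-37, 9, -140, 0, 0, -0.01], [-37, 9, -140, 0, 0, -0.01]]]}}

```text
time: 36.7
tool_pos: [580.2, 28.5, 27.5]
tcp_rot: [-180.0, 0.1, -162.7]
ft_force: [-0.6, -0.9, 0.7]
finger_gap: 0.2
grip_force: 0.0
```

Request:
{"fn": "step_arm", "kwargs": {"targets": [[[-1, -0.3, 0, 0, 0, 0], [-2, -0.6, 0, 0, 0, 0], [-3, -0.9, 0, 0, 0, -0.015], [-3, -0.9, 0, 0, 0, -0.03], [-3, -0.9, 0, 0, 0, -0.03], [-3, -0.9, 0, 0, 0, -0.01], [-3, -0.9, 0, 0, 0, -0.01], [-3.3, 0.2, 0, 0, 0, -0.01], [-3, -0.9, 0, 0, 0, -0.01], [-2.7, -2, 0, 0, 0, -0.01], [-3, -0.9, 0, 0, 0, -0.01], [-3, -0.9, 0, 0, 0, -0.01]]]}}

```text
time: 37.7
tool_pos: [579.4, 28.3, 27.9]
tcp_rot: [-179.9, 0.3, -163.3]
ft_force: [7.0, 3.6, -1.0]
finger_gap: -0.0
grip_force: 3.9
```

Request:
{"fn": "step_arm", "kwargs": {"targets": [[[-1, -0.3, 0, 0, 0, 0], [3, 1, 0, 0, 0, 0], [15, 5, 2, 0, 0, 0], [18, 6, 40, 0, 0, 0], [18, 6, 80, 0, 0, 0], [18, 6, 115, 0, 0, 0], [6, 2, 138, 0, 0, 0], [4, 1, 140, 0, 0, 0], [4, 1, 140, 0, 0, 0], [4, 1, 140, 0, 0, 0]]]}}

```text
time: 38.53
tool_pos: [580.6, 28.7, 165.8]
tcp_rot: [180.0, -0.0, -163.3]
ft_force: [0.1, 0.4, 0.2]
finger_gap: -0.1
grip_force: 0.0
```

```bash
python3 - <<'E'
from h import *
s=snap('wrist','w15'); st=r.sense();print(st['tool_pos'],st['tcp_rot'])
E
python3 edges.py w15; python3 free.py w15
```

```text
[580.13489427  28.79250311 164.90496162] [ 1.79953241e+02 -1.37099665e-01 -1.63263321e+02]
w15
1 blk end (0.1, -0.24, 87, 0.08) blk out (0.94, -0.6, 90, 0.14) blk in (0.14, -0.47, 41, 0.07)
1 nos side (1.43, -1.38, 67, 0.08) nos cut None hol out (0.08, -1.45, 128, 0.09) hol end (0.34, -1.43, 53, 0.08)
-1 blk end (-0.42, 0.4, 87, 0.08) blk out (0.19, 0.82, 89, 0.13) blk in (0.54, -0.03, 41, 0.08)
-1 nos side (0.78, 0.28, 67, 0.06) nos cut None hol out (0.26, 0.63, 125, 0.1) hol end (0.86, 0.87, 54, 0.08)
w15 [480.52   0.56  17.25] hollow [-11.21, 0.11, -0.57] nosed [76.16, 0.17, 1.45]
w15 [480.77   0.56  17.29] hollow [-11.89, 0.03, -0.94] nosed [75.92, 0.35, 1.81]
```

Run:
```python
from h import *
print(r.hand_in())
```

```text
the job is handed in; nothing more can be done
None
```

I handed the job in at 38.5 s: hollow_leaf_10 and nosed_leaf_30 are seated on the right-hand block (block_b), and nosed_leaf_10 lies about 70 mm clear behind it. The one doubt is nosed_leaf_30, which still measured up to about 1° turned after three pushes; I took that as camera bias because the reading did not follow the angle I pushed at.

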